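# Fetch the little bowl from behind the drying pots

## Task

On the round drying board three tall pots crowd in front of a little bowl. Move all three pots to the wooden side board, then set the bowl upright in the middle of the banding wheel, and after that put each pot back, upright, at the very spot on the drying board where it stood. The clay is unfired and brittle: set everything down gently, never tip anything over, and leave the little glaze jar where it is.

Things in the scene. Friction and masses are not known exactly. Their poses are not given: they have to be found in the camera images.
- bottle_mid (a point): Centre (half-way up) of the bottle vase: grey unfired clay, round belly 64 mm across, foot 48 mm across, 135 mm tall overall, mass about 0.3 kg; its straight round neck, 34 mm across, takes up the top 52 mm and is the place to grip it. z up its axis. Starts on one of the three 72 mm plaster discs of the drying board.
- cylinder_mid (a point): Centre (half-way up) of the cylinder vase: grey unfired clay, straight round wall 52 mm across, open top, 115 mm tall, about 0.25 kg. z up its axis. Starts on one of the three 72 mm plaster discs.
- square_mid (a point): Centre (half-way up) of the square vase: grey unfired clay, upright square tube 46 x 46 mm with flat faces across its own x and y axes, open top, 110 mm tall, about 0.3 kg. z up. Starts on one of the three 72 mm plaster discs.
- bowl_mid (a point): Centre (half-way up) of the little bowl: grey unfired clay, straight round wall 58 mm across outside, open top, 42 mm tall, foot 44 mm across, about 0.12 kg. Starts on the 60 mm plaster disc of the drying board, with the three tall pots close about it on the robot's side.
- drying_board: Fixed round plywood board, 240 mm across, origin at the centre of its underside on the table, top 12 mm above that. It carries four plaster discs 6 mm thick (their tops 18 mm above the table): the 60 mm one for the bowl at x +45 mm, y 0 in the board's frame, and three of 72 mm at (-23, 0), (+33, +67) and (+33, -67) mm. Which pot stands on which of the three differs from time to time; each stands within about 4 mm of its disc's centre.
- side_board: Fixed rectangular wooden side board, 220 mm (its x) by 240 mm (its y), 18 mm thick, empty; origin at the centre of its underside on the table. It may be on the left or on the right.
- banding_wheel: Fixed banding wheel (a potter's round metal stand) with a flat aluminium head 180 mm across whose top is 70 mm above the table, marked with concentric rings; origin on its axis at the table. The head does not turn. It stands on the other side from the side board.
- glaze_jar_mid (a point): Centre (half-way up) of a small loose glass jar with a white lid, 60 mm across and 60 mm tall, standing on the table in front of the drying board. Leave it alone.
Not all that is in view belongs to the job. What is shaped like the part that bears bowl_mid but blue or orange is not meant.

How it is judged:
By the outcome, as a careful person would: the job done as asked, in the order asked, and still so for the second after the job is handed in, with the robot touching nothing.
It also fails if it takes over 141 s, if anything falls off the work surface, if the arm or the gripper's body presses on something with over 40 N, if the wrist force passes 120 N, or if a joint passes its speed limit or range.

## Robot

A 6-joint arm with a two-finger parallel gripper is mounted at the origin on the work surface. World frame = base frame: x ahead of the robot, y to its left, z up, the work surface at z = 0. Lengths are in m, angles in rad, forces in N, time in s.
With the tool pointing down it reaches from about 0.35 to 0.775 m from the base axis. Payload 5.5 kg.
Tool frame: the origin (TCP) lies at the very end of the fingers, on their centre line; the grasp point (between the pads) lies 19 mm behind it (env.grip_point_offset is the distance from the TCP to the grasp point, in m); z points along the fingers, y is the line along which they close (so a half turn about z gives the same grasp; the last joint's range is limited). The gripper opens to 85 mm and grips with 20 to 120 N. Pads are 22 mm wide; open, the fingers measure 114 mm over their backs; the gripper's body (76 mm by 85 mm) begins 54 mm behind the grasp point. The pads swing forward as they close: fully open they stand 13 mm farther back than shut.
Start: joints at [-1.256, 0.313, 0.046, 1.304, 0, 1.431], TCP at [0.253, -0.517, 0.231] pointing down, gripper open.
Joint ranges: [-2.76, 2.76], [-0.86, 1.69], [-1.03, 1.26], [-2.2, 2.34], [-1.47, 1.5], [-3.14, 3.14]. Speed limits (rad/s): [2.57, 2.57, 3.14, 3.14, 3.14, 3.14].

## Interface

Orientations are given as a unit quaternion [w, x, y, z].
In Python, from workcell import sensors, imaging, workorder, env gives the robot as it stands.
- The arm moves only by the shell command python3 -m handwheel 'ROWS' [FORCE]. ROWS is JSON, a list of rows, each a list of 5 numbers: the shift along the tool's x, y, z in mm, then the turn about the tool's z in rad, then the opening, from 0 (shut) to 1 (fully open). A call has 1 to 8 rows; each row is the pose to reach, as a shift and turn from the pose commanded when the call began, along the tool's axes at that moment; what a row does not reach only later rows make up. A row lasts 1/10 s, in which the tool goes at most 50 mm and 8.59 degrees, less where a joint would pass 70% of its speed; a pose out of reach is approached as far as the arm can. A call with a gripper value outside its range is refused whole. The fingers move at their own pace and stop on an object; FORCE is the grip in N (left out, the last holds). Time passes only in rows, so rows that repeat a pose let the fingers close. It gives the time, the measured TCP pose, the force, the opening and the grip force at its end, in the units of the state.
- sensors.get_state(): the state, without advancing time (a new reading comes with each control period).
- imaging.read_camera(name): name is "side" or "top" or "wrist"; returns a dict with "color" (480x640x3 uint8, blue, green, red), "z_map" (480x640 float32, m along the optical axis (not along the pixel's ray), 0 where there is no reading), "fx", "fy", "cx", "cy" (pixels), "xyz" and "rotation" of the camera in the world. Camera axes: x right, y down, z forward; pixel columns grow to the right and rows downward; lengths in m; the calibration is good to about 2 mm. A picture is of the moment at which its call begins.
- workorder.hand_in(): hands the job in; it is judged then, once.
The state is a dict: "clock": time; "joint_pos": joint angles; "qvel": joint speeds; "tau": joint torques, N m; "tcp_pos": TCP position; "orientation": TCP orientation; "wrist_force": force on the tool from outside, world axes, zero at the start; "ft_torque": the same for the moment, N m; "finger_gap": finger opening in m; "grip_force": force on a finger pad.
Only numpy, scipy, OpenCV 4.12 (cv2) and the standard library are available. Lean on these libraries where they do the work, as an engineer would, in place of code of your own. Each camera call takes 0.05 s, during which the arm holds its last target. There are 200 camera calls.

## Working session

There is one attempt and no reset: what is moved stays moved. The work goes in short steps, Python scripts to look and compute and a shell command to move; the robot and the scene stay as the last step left them, time stands still between calls to the robot, and variables do not carry over. Pictures are saved under pics/ and viewed, at most 14 in all, crops included, and the job is handed in when it is done.

```bash
ls; mkdir -p pics; python3 - <<'E'
from workcell import sensors, imaging, env
import cv2
s=sensors.get_state(); print(s)
for n in("top","side"):
    c=imaging.read_camera(n); cv2.imwrite(f"pics/{n}0.png",c["color"]); print(n,c["fx"],c["fy"],c["cx"],c["cy"],c["xyz"],c["rotation"])
E
```

```text
pics
{'clock': 0.0, 'joint_pos': array([-1.25561938e+00,  3.13996095e-01,  4.49645859e-02,  1.30360809e+00,
        1.67653557e-05,  1.43117580e+00]), 'qvel': array([ 1.39011078e-03, -9.44426024e-04,  6.24613788e-04,  1.93701638e-04,
        8.39210035e-04, -7.92724736e-05]), 'tau': array([-7.11296543e-04, -4.80628252e+01,  2.98531562e+01,  1.96856959e-02,
       -1.07660874e-04, -4.21638106e-06]), 'tcp_pos': array([ 0.25240847, -0.51605832,  0.23040545]), 'orientation': array([-9.18821779e-04,  9.74255717e-01,  2.25443892e-01, -7.24452414e-05]), 'wrist_force': array([-0.39401215, -0.62057611, -0.27439513]), 'ft_torque': array([-0.01306538, -0.04060422, -0.01986064]), 'grip_force': 0.0, 'finger_gap': 0.08569137803305092}
top 480.0930479442995 480.0930479442995 317.2113704235537 242.04628098650423 [ 0.39877453 -0.00810592  0.91681802] [ 0.04220651 -0.70384069  0.70839247 -0.03173343]
side 595.8660733071932 595.8660733071932 323.55112011025875 225.9685265260878 [0.06557167 0.84164811 0.73622281] [ 0.10588363 -0.20633222  0.86277816 -0.4492544 ]
```

View pics/top0.png

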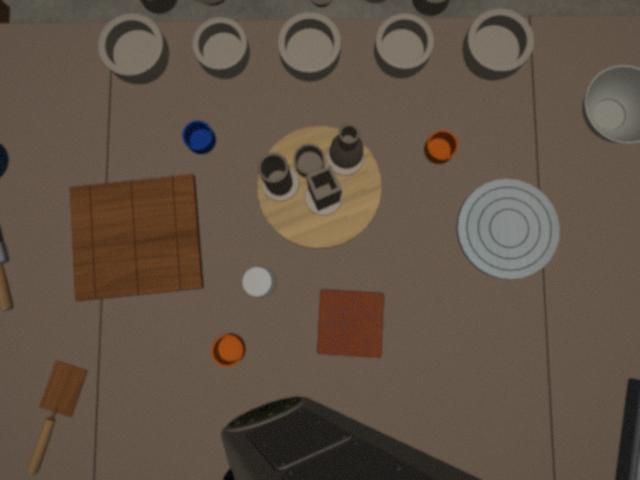

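View pics/side0.png

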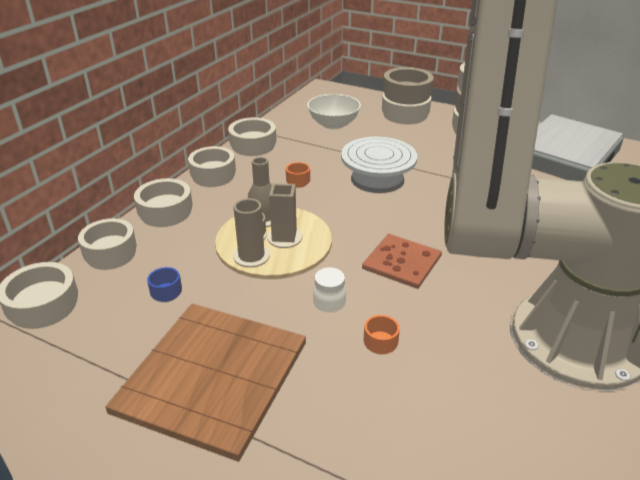

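The top view shows the grey bowl at (310,160). Around it stand the cylinder (277,172), square (323,190) and bottle (347,148). The side board is on the left (136,237), the wheel on the right (509,228) and the jar at (257,282). These could be mistaken for the bowl:
- blue bowl (199,137)
- orange bowls (442,147) and (229,350)
- large pale bowls along the back row (131,46)…(500,42)

I choose the small grey one at (310,160). Next I'll measure it and check it in a close crop.

```bash
cat > h.py <<'E'
import numpy as np, cv2
from scipy.spatial.transform import Rotation as R
from workcell import sensors, imaging
def rot(c): return R.from_quat(np.roll(c["rotation"],-1)).as_matrix()
def cloud(c):
    v,u=np.mgrid[0:480,0:640]; d=c["z_map"]
    p=np.stack([(u-c["cx"])/c["fx"]*d,(v-c["cy"])/c["fy"]*d,d],-1)
    p=p@rot(c).T+np.array(c["xyz"]); p[d==0]=np.nan; return p
def ray(c,uv,z):
    uv=np.atleast_2d(uv).astype(float); q=np.c_[(uv[:,0]-c["cx"])/c["fx"],(uv[:,1]-c["cy"])/c["fy"],np.ones(len(uv))]@rot(c).T
    o=np.array(c["xyz"]); return (o+q*((z-o[2])/q[:,2])[:,None])[:,:2]
def circ(p):
    A=np.c_[2*p,np.ones(len(p))]; s=np.linalg.lstsq(A,(p**2).sum(1),rcond=None)[0]; return s[:2],np.sqrt(s[2]+s[0]**2+s[1]**2)
E
python3 - <<'E'
from h import *
c=imaging.read_camera("top"); P=cloud(c); im=c["color"]; hsv=cv2.cvtColor(im,cv2.COLOR_BGR2HSV)
cv2.imwrite("pics/crop0.png",cv2.resize(im[110:260,240:400],None,fx=5,fy=5,interpolation=cv2.INTER_CUBIC)[:600])
z=P[...,2]
def blobs(m,lab,z0,amin=15):
    n,l,st,ce=cv2.connectedComponentsWithStats(m.astype(np.uint8))
    for i in range(1,n):
        if st[i,4]<amin: continue
        ct=max(cv2.findContours((l==i).astype(np.uint8),0,1)[0],key=cv2.contourArea)[:,0]
        e=cv2.minAreaRect(ct.astype(np.float32)); w=ray(c,[e[0]],z0)[0]; q=ray(c,ct,z0)
        print(lab,ce[i].round(1),st[i,4],"minrect ctr",w.round(4),"size",(np.array(e[1])*(c["xyz"][2]-z0)/c["fx"]).round(4),"circ",[np.round(x,4) for x in circ(q)], "z",np.nanmedian(z[l==i]).round(4))
roi=np.zeros_like(z,bool); roi[115:255,245:395]=1
for a,b,lab,zt in((.140,.17,"bottle",.153),(.118,.140,"cyl/sq",.13),(.05,.066,"bowl?",.06)): blobs(roi&(z>a)&(z<b),lab,zt)
H,S,V=hsv[...,0],hsv[...,1],hsv[...,2]
roi[:]=0; roi[160:310,60:215]=1; blobs(roi&(z>.009)&(z<.03),"side",.018,500)
roi[:]=0; roi[170:290,445:570]=1; blobs(roi&(z>.06)&(z<.08),"wheel",.07,500)
roi[:]=0; roi[115:255,245:395]=1
print(hsv[220,300],hsv[205,310],hsv[195,290])
blobs(roi&(S<60)&(V>110),"disc",.018,30)
blobs(roi&(z>.006),"board",.012,500)
roi[:]=0; roi[260:305,235:285]=1; blobs(roi&(z>.05),"jar",.06,100)
E
```

```text
bottle [348.8 134.6] 226 minrect ctr [ 0.6552 -0.0496] size [0.0326 0.0337] circ [array([ 0.6553, -0.0496]), np.float64(0.0172)] z 0.152
cyl/sq [348.9 132.2] 62 minrect ctr [ 0.6664 -0.0516] size [0.0233 0.0124] circ [array([ 0.6623, -0.0505]), np.float64(0.0098)] z 0.128
cyl/sq [347.1 145.9] 73 minrect ctr [ 0.6453 -0.0483] size [0.0302 0.0148] circ [array([ 0.6528, -0.0493]), np.float64(0.014)] z 0.1286
cyl/sq [273.1 168.2] 364 minrect ctr [0.606  0.0768] size [0.0508 0.0492] circ [array([0.6063, 0.0763]), np.float64(0.026)] z 0.1322
cyl/sq [323.7 182.9] 415 minrect ctr [ 0.5805 -0.0082] size [0.0461 0.0456] circ [array([ 0.5804, -0.008 ]), np.float64(0.0262)] z 0.1281
bowl? [308.4 157.3] 263 minrect ctr [0.6427 0.019 ] size [0.0519 0.0559] circ [array([0.6419, 0.0187]), np.float64(0.028)] z 0.0594
bowl? [345.  163.2] 102 minrect ctr [ 0.6371 -0.0477] size [0.058  0.0252] circ [array([ 0.6557, -0.0498]), np.float64(0.0301)] z 0.0578
bowl? [273.6 169.3] 54 minrect ctr [0.622  0.0822] size [0.0123 0.0368] circ [array([0.6091, 0.0778]), np.float64(0.0189)] z 0.0576
bowl? [323.4 182.5]
[... 678 characters left out ...]
146] [ 18  41 143]
disc [342.6 167.4] 228 minrect ctr [ 0.6421 -0.0452] size [0.0664 0.0363] circ [array([ 0.6571, -0.0485]), np.float64(0.0312)] z 0.0188
disc [284.2 188.8] 283 minrect ctr [0.6001 0.0719] size [0.0486 0.067 ] circ [array([0.6084, 0.076 ]), np.float64(0.0311)] z 0.0185
disc [320.  205.6] 259 minrect ctr [ 0.5651 -0.0018] size [0.0675 0.0349] circ [array([ 0.5786, -0.0064]), np.float64(0.0293)] z 0.0185
board [319.4 186.3] 12122 minrect ctr [5.993e-01 4.000e-04] size [0.2301 0.2334] circ [array([6.033e-01, 3.000e-04]), np.float64(0.1198)] z 0.0141
jar [257.1 281.7] 699 minrect ctr [0.4188 0.1112] size [0.0518 0.0518] circ [array([0.4185, 0.1119]), np.float64(0.0258)] z 0.0604
```

View pics/crop0.png

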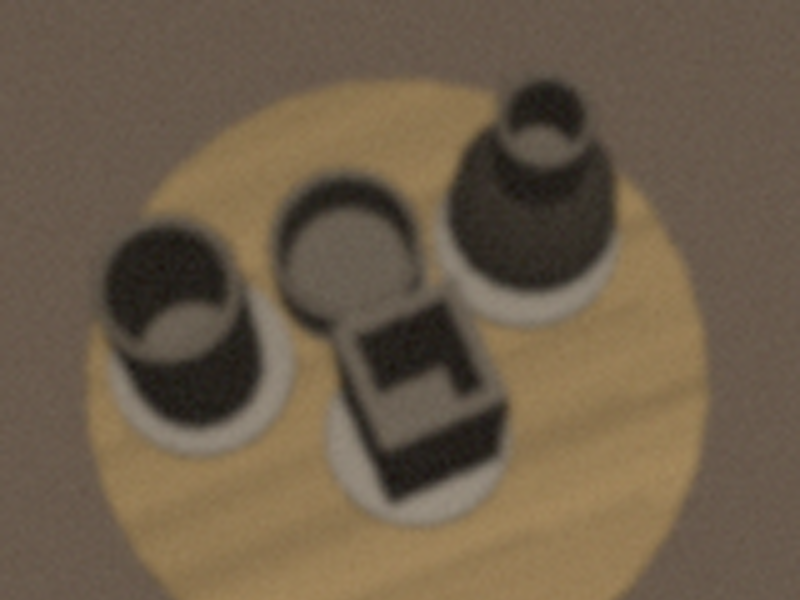

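The crop confirms the grey bowl at crop pixel (345,250), with the cylinder, square and bottle around it. Next I'll move above the board for a wrist-camera look.

```bash
cat > go.py <<'E'
# usage: python3 go.py x y z yaw(deg) -> shift/turn from the present measured pose
import sys,numpy as np
from scipy.spatial.transform import Rotation as R
from workcell import sensors
s=sensors.get_state(); M=R.from_quat(np.roll(s["orientation"],-1)).as_matrix()
yaw=np.arctan2(M[1,0],M[0,0]); p=s["tcp_pos"]
print("t %.1f"%s["clock"],"tcp",p.round(4),"yaw %.2f"%np.degrees(yaw),"gap %.4f grip %.1f"%(s["finger_gap"],s["grip_force"]),"F",s["wrist_force"].round(1),"j",s["joint_pos"].round(2))
a=[float(v) for v in sys.argv[1:]]
for i in range(0,len(a),4):
    d=M.T@(np.array(a[i:i+3])-p)*1000; t=(np.radians(a[i+3])-yaw+np.pi)%(2*np.pi)-np.pi
    print("->",a[i:i+4],"shift",d.round(1),"turn %.4f"%-t)
E
python3 -m handwheel '[[15,-8,-10,-0.05,1],[50,-30,-25,-0.18,1],[90,-55,-40,-0.32,1],[135,-80,-60,-0.46,1],[180,-105,-75,-0.6,1],[225,-130,-90,-0.74,1],[270,-155,-100,-0.88,1],[310,-180,-100,-1.0,1]]'
python3 go.py 0.6 0 0.33 111
```

```text
clock: 0.95
tcp_pos: [0.4469, -0.2263, 0.3328]
orientation: [0.001, 0.745, 0.668, 0.0]
wrist_force: [1.4, -0.8, -0.1]
finger_gap: 0.0854
grip_force: 0.0
t 0.9 tcp [ 0.4469 -0.2263  0.3328] yaw 83.76 gap 0.0854 grip 0.0 F [ 1.4 -0.8 -0.1] j [-0.63  0.16  0.09  1.5   0.    1.05]
-> [0.6, 0.0, 0.33, 111.0] shift [241.6 127.6   2.9] turn -0.4754
```

```bash
python3 -m handwheel '[[30,16,0,-0.06,1],[65,34,0,-0.13,1],[105,55,0,-0.21,1],[145,77,0,-0.29,1],[185,98,2,-0.37,1],[215,114,2,-0.43,1],[235,124,3,-0.47,1],[242,128,3,-0.475,1]]'
python3 -m handwheel '[[0,0,0,0,1],[0,0,0,0,1]]'
python3 go.py 0.6 0 0.33 111
python3 - <<'E'
from h import *
c=imaging.read_camera("wrist"); cv2.imwrite("pics/w0.png",c["color"]); print({k:c[k] for k in("fx","cx","cy","xyz","rotation")})
E
```

```text
clock: 1.75
tcp_pos: [0.6012, -0.0001, 0.3276]
orientation: [-0.0, 0.567, 0.823, 0.0]
wrist_force: [0.8, -0.2, -0.2]
finger_gap: 0.0853
grip_force: 0.0
clock: 1.95
tcp_pos: [0.6003, -0.0035, 0.328]
orientation: [0.0, 0.57, 0.822, -0.0]
wrist_force: [0.2, -0.6, -0.2]
finger_gap: 0.0857
grip_force: 0.0
t 1.9 tcp [ 0.6003 -0.0035  0.328 ] yaw 110.54 gap 0.0857 grip 0.0 F [ 0.2 -0.6 -0.2] j [-0.14  0.36  0.35  1.56 -0.    1.07]
-> [0.6, 0.0, 0.33, 111.0] shift [ 3.3  1.  -2. ] turn -0.0080
{'fx': 429.29032970930206, 'cx': 326.8795913133737, 'cy': 244.63540751391483, 'xyz': array([0.57335771, 0.06622671, 0.47085414]), 'rotation': array([0.1477854 , 0.9727974 , 0.17630594, 0.02721959])}
```

View pics/w0.png

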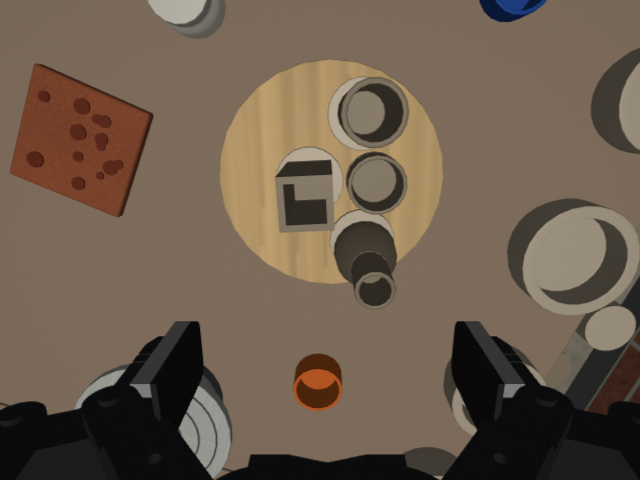

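The wrist view shows the cylinder (372,112), bowl (377,183), square (305,200) and bottle neck (375,289), all clear of each other. I'll measure their rims from here.

```bash
cat >> h.py <<'E'
RIM=dict(bottle=.153,cyl=.133,sq=.128,bowl=.060)
def rims(c,guess,tol=.006,rad=.04,rim=RIM):
    P=cloud(c); out={}
    for k,g in guess.items():
        z0=rim[k]; m=(abs(P[...,2]-z0)<tol)&(np.hypot(P[...,0]-g[0],P[...,1]-g[1])<rad)
        n,l,st,_=cv2.connectedComponentsWithStats(m.astype(np.uint8))
        i=1+np.argmax(st[1:,4]); ct=max(cv2.findContours((l==i).astype(np.uint8),0,1)[0],key=cv2.contourArea)[:,0]
        q=ray(c,ct,z0); (cx,cy),r=circ(q); e=cv2.minAreaRect((q*1000).astype(np.float32))
        out[k]=(cx,cy); print(k,"circle",round(cx,4),round(cy,4),"r",round(r,4),"rect",np.round(e[0],1),np.round(e[1],1),round(e[2],1),"n",st[i,4],"z",np.nanmedian(P[...,2][l==i]).round(4))
    return out
E
python3 - <<'E'
from h import *
g=dict(bottle=(.6553,-.0496),cyl=(.606,.0765),sq=(.5805,-.008),bowl=(.642,.0187))
c=imaging.read_camera("wrist"); rims(c,g); print()
c=imaging.read_camera("top"); rims(c,g); print()
c=imaging.read_camera("side"); rims(c,g)
E
```

```text
bottle circle 0.6568 -0.0479 r 0.0169 rect [656.9 -47.7] [33.  34.7] 20.5 n 700 z 0.1528
cyl circle 0.6072 0.0777 r 0.0253 rect [607.5  77.7] [51.3 50.6] 64.2 n 1407 z 0.133
sq circle 0.5818 -0.0069 r 0.0263 rect [581.7  -6.8] [46. 47.] 23.2 n 1606 z 0.1281
bowl circle 0.6421 0.0199 r 0.0284 rect [642.2  19.8] [56.3 57.5] 65.8 n 854 z 0.0599
Traceback (most recent call last):
  File "h.py", line 20, in rims
    i=1+np.argmax(st[1:,4]); ct=max(cv2.findContours((l==i).astype(np.uint8),0,1)[0],key=cv2.contourArea)[:,0]
        ~~~~~~~~~^^^^^^^^^^
ValueError: attempt to get argmax of an empty sequence
```

```bash
python3 go.py 0.6067 0.077 0.25 111
```

```text
t 2.1 tcp [ 0.6003 -0.0041  0.3281] yaw 110.47 gap 0.0856 grip 0.0 F [-0.2  0.4 -0.1] j [-0.14  0.36  0.35  1.56 -0.    1.07]
-> [0.6067, 0.077, 0.25, 111.0] shift [73.8 34.3 78.1] turn -0.0093
```

```bash
python3 -m handwheel '[[8,4,6,0,1],[22,10,20,0,1],[38,18,40,0,1],[54,25,58,0,1],[66,31,70,0,1],[72,34,76,0,1],[74,34,78,-0.01,1],[74,34,78,-0.01,1]]' >/dev/null
python3 -m handwheel '[[0,0,0,0,1],[0,0,0,0,1]]' >/dev/null
python3 go.py 0.6067 0.077 0.16 111
```

```text
t 3.1 tcp [0.6071 0.0776 0.2506] yaw 111.09 gap 0.0854 grip 0.0 F [ 0.3 -0.2  0.1] j [-0.    0.38  0.19  1.38 -0.    1.2 ]
-> [0.6067, 0.077, 0.16, 111.0] shift [-0.3 -0.7 90.6] turn 0.0016
```

```bash
python3 -m handwheel '[[0,-0.7,10,0,1],[0,-0.7,30,0,1],[0,-0.7,55,0,1],[0,-0.7,80,0,1],[0,-0.7,105,0,1],[0,-0.7,130,0,1],[0,-0.7,150,0,1],[0,-0.7,158,0,1]]' >/dev/null
python3 -m handwheel '[[0,0,2,0,1],[0,0,3,0,1],[0,0,3,0,1]]' >/dev/null
python3 go.py 0.6067 0.077 0.089 111
python3 -c "
from h import *
c=imaging.read_camera('wrist'); cv2.imwrite('pics/w1.png',c['color'])"
```

```text
t 4.2 tcp [0.6068 0.0779 0.0898] yaw 111.14 gap 0.0855 grip 0.0 F [-0.3  0.1  0.1] j [-0.    0.46 -0.1   1.01 -0.    1.2 ]
-> [0.6067, 0.077, 0.089, 111.0] shift [-0.8 -0.4  0.8] turn 0.0024
```

View pics/w1.png

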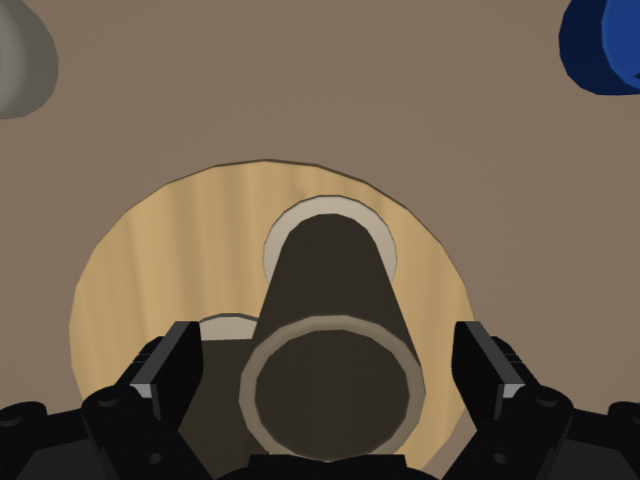

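The wrist view shows the cylinder's rim centred at (332,385), between fingers at columns 203 and 453. That is near centre, so I'll close.

```bash
python3 -m handwheel '[[0,0.5,0,0,0.8],[0,0.5,0,0,0.7],[0,0.5,0,0,0.6],[0,0.5,0,0,0.5],[0,0.5,0,0,0.4],[0,0.5,0,0,0.3],[0,0.5,0,0,0.2],[0,0.5,0,0,0.2]]' 35
python3 -m handwheel '[[0,0,0,0,0.2],[0,0,0,0,0.2],[0,0,0,0,0.2]]'
```

```text
clock: 5.05
tcp_pos: [0.6071, 0.0782, 0.0895]
orientation: [0.001, 0.565, 0.825, 0.0]
wrist_force: [0.1, 0.4, 5.5]
finger_gap: 0.052
grip_force: 36.3
clock: 5.35
tcp_pos: [0.6071, 0.0781, 0.0895]
orientation: [0.001, 0.565, 0.825, 0.0]
wrist_force: [-0.6, -0.3, 5.8]
finger_gap: 0.0516
grip_force: 36.3
```

```bash
python3 go.py 0.56 0.28 0.16 111; python3 - <<'E'
from h import *
c=imaging.read_camera("top"); cv2.imwrite("pics/t1.png",c["color"][110:260,240:400])
E
```

```text
t 5.3 tcp [0.6071 0.0781 0.0895] yaw 111.14 gap 0.0516 grip 36.3 F [-0.6 -0.3  5.8] j [-0.    0.46 -0.1   1.01 -0.    1.2 ]
-> [0.56, 0.28, 0.16, 111.0] shift [205.2  29.  -70.6] turn 0.0025
```

```bash
python3 -m handwheel '[[0,0,-2,0,0.2],[0,0,-6,0,0.2],[0,0,-14,0,0.2],[0,0,-25,0,0.2],[0,0,-38,0,0.2],[0,0,-50,0,0.2],[0,0,-57,0,0.2],[0,0,-60,0,0.2]]'
python3 -m handwheel '[[5,1,0,0,0.2],[15,2,0,0,0.2],[30,4,0,0,0.2],[48,7,0,0,0.2],[68,10,0,0,0.2],[88,12,0,0,0.2],[108,15,0,0,0.2],[128,18,0,0,0.2]]' >/dev/null
python3 -m handwheel '[[20,3,0,0,0.2],[38,5,0,0,0.2],[53,8,0,0,0.2],[65,10,0,0,0.2],[73,11,0,0,0.2],[77,11,0,0,0.2],[77,11,0,0,0.2],[77,11,0,0,0.2]]' 
python3 go.py 0.56 0.28 0.0895 111.14
```

```text
clock: 6.2
tcp_pos: [0.6072, 0.0781, 0.1503]
orientation: [0.001, 0.565, 0.825, 0.001]
wrist_force: [0.4, -0.5, -2.9]
finger_gap: 0.0516
grip_force: 37.1
clock: 7.8
tcp_pos: [0.5597, 0.2793, 0.1486]
orientation: [0.0, 0.566, 0.825, -0.0]
wrist_force: [0.1, -0.4, -2.7]
finger_gap: 0.0522
grip_force: 37.1
t 7.8 tcp [0.5597 0.2793 0.1486] yaw 111.11 gap 0.0522 grip 37.1 F [ 0.1 -0.4 -2.7] j [ 0.33  0.44  0.03  1.16 -0.    1.54]
-> [0.56, 0.28, 0.0895, 111.14] shift [ 0.6  0.5 59.1] turn -0.0006
```

```bash
python3 -m handwheel '[[0,0,5,0,0.2],[0,0,15,0,0.2],[0,0,27,0,0.2],[0,0,38,0,0.2],[0,0,47,0,0.2],[0,0,53,0,0.2],[0,0,55.5,0,0.2],[0,0,56.5,0,0.2]]'|grep -E 'tcp|wrist'
python3 -m handwheel '[[0,0,0.5,0,0.2],[0,0,1,0,0.2]]' |grep -E 'tcp|wrist'
python3 -m handwheel '[[0,0,0.5,0,0.2],[0,0,0.7,0,0.2]]' |grep -E 'tcp|wrist'
python3 -m handwheel '[[0,0,0.4,0,0.2],[0,0,0.5,0,0.2]]' |grep -E 'tcp|wrist'
```

```text
tcp_pos: [0.5595, 0.2798, 0.0919]
wrist_force: [0.7, -0.1, -3.1]
tcp_pos: [0.56, 0.28, 0.0917]
wrist_force: [0.2, -0.7, -3.2]
tcp_pos: [0.5597, 0.2798, 0.0907]
wrist_force: [-0.6, -1.2, -2.7]
tcp_pos: [0.5596, 0.2798, 0.09]
wrist_force: [0.1, 0.5, -4.3]
```

```bash
for i in 1; do :; done; python3 -m handwheel '[[0,0,0.4,0,0.2],[0,0,0.4,0,0.2]]' |grep -E 'tcp|wrist'
python3 -m handwheel '[[0,0,0.4,0,0.2],[0,0,0.4,0,0.2]]' |grep -E 'tcp|wrist'
```

```text
tcp_pos: [0.5596, 0.2798, 0.0896]
wrist_force: [-0.1, -0.5, -2.8]
tcp_pos: [0.5597, 0.2798, 0.0895]
wrist_force: [-0.9, -0.4, 0.1]
```

```bash
python3 -m handwheel '[[0,0,0,0,0.62],[0,0,0,0,0.66],[0,0,0,0,0.72],[0,0,0,0,0.8],[0,0,0,0,0.9],[0,0,0,0,1],[0,0,0,0,1],[0,0,0,0,1]]'
python3 -m handwheel '[[0,0,-5,0,1],[0,0,-20,0,1],[0,0,-45,0,1],[0,0,-75,0,1],[0,0,-105,0,1],[0,0,-130,0,1],[0,0,-142,0,1],[0,0,-145,0,1]]' >/dev/null
python3 go.py 0.5812 -0.0075 0.235 113.2
```

```text
clock: 10.4
tcp_pos: [0.5596, 0.2798, 0.0892]
orientation: [0.0, 0.565, 0.825, -0.0]
wrist_force: [-0.6, -0.2, 0.2]
finger_gap: 0.0853
grip_force: 0.0
t 11.2 tcp [0.5603 0.2801 0.236 ] yaw 111.14 gap 0.0855 grip 0.0 F [0.7 0.3 0.1] j [ 0.34  0.41  0.2   1.36 -0.    1.54]
-> [0.5812, -0.0075, 0.235, 113.2] shift [-275.7  -84.3    0.8] turn -0.0359
```

```bash
python3 -m handwheel '[[-10,-3,0,0,1],[-35,-11,0,0,1],[-70,-21,0,-0.01,1],[-110,-33,0,-0.02,1],[-150,-46,0,-0.03,1],[-190,-58,0,-0.036,1],[-225,-69,0,-0.036,1],[-250,-77,0,-0.036,1]]' >/dev/null
python3 -m handwheel '[[-15,-5,0,0,1],[-23,-7,0,0,1],[-26,-7.5,0,0,1],[-26,-7.5,0,0,1],[-26,-7.5,0,0,1]]' >/dev/null
python3 go.py 0.5812 -0.0075 0.085 113.2
python3 - <<'E'
from h import *
c=imaging.read_camera("wrist"); rims(c,dict(sq=(.581,-.0075)))
rims(imaging.read_camera("top"),dict(cyl=(.56,.28)))
E
```

```text
t 12.5 tcp [ 0.5812 -0.0069  0.2341] yaw 113.29 gap 0.0855 grip 0.0 F [-1.   0.  -0.8] j [-0.15  0.33  0.07  1.32  0.    1.01]
-> [0.5812, -0.0075, 0.085, 113.2] shift [ -0.5  -0.2 149.1] turn 0.0015
sq circle 0.5816 -0.0066 r 0.0265 rect [581.5  -6.5] [46.1 46.7] 23.3 n 2900 z 0.1281
cyl circle 0.5597 0.2785 r 0.0226 rect [562.5 288.1] [29.7 50.8] 74.6 n 172 z 0.133
```

```bash
python3 -m handwheel '[[0,0.2,10,0,1],[0,0.2,30,0,1],[0,0.2,55,0,1],[0,0.2,80,0,1],[0,0.2,105,0,1],[0,0.2,128,0,1],[0,0.2,142,0,1],[0,0.2,149,0,1]]' >/dev/null
python3 -m handwheel '[[0,0,0,0,1],[0,0,0,0,0.9],[0,0,0,0,0.8],[0,0,0,0,0.7],[0,0,0,0,0.6],[0,0,0,0,0.5],[0,0,0,0,0.4],[0,0,0,0,0.3]]' 35
python3 -m handwheel '[[0,0,0,0,0.2],[0,0,0,0,0.2],[0,0,0,0,0.2]]'; python3 go.py
```

```text
clock: 14.2
tcp_pos: [0.582, -0.008, 0.0858]
orientation: [0.001, 0.55, 0.835, 0.0]
wrist_force: [1.2, 0.3, 5.1]
finger_gap: 0.0453
grip_force: 36.2
clock: 14.5
tcp_pos: [0.5821, -0.008, 0.0858]
orientation: [0.001, 0.55, 0.835, 0.0]
wrist_force: [1.8, 0.3, 6.0]
finger_gap: 0.0457
grip_force: 36.4
t 14.5 tcp [ 0.5821 -0.008   0.0858] yaw 113.21 gap 0.0457 grip 36.4 F [1.8 0.3 6. ] j [-0.15  0.41 -0.19  0.98  0.    1.01]
```

```bash
python3 -m handwheel '[[0,0,-2,0,0.2],[0,0,-6,0,0.2],[0,0,-15,0,0.2],[0,0,-28,0,0.2],[0,0,-43,0,0.2],[0,0,-57,0,0.2],[0,0,-66,0,0.2],[0,0,-70,0,0.2]]'
python3 go.py .47 .2 .156 113.2
```

```text
clock: 15.3
tcp_pos: [0.5822, -0.0081, 0.1569]
orientation: [0.001, 0.55, 0.835, 0.0]
wrist_force: [0.3, 1.0, -1.5]
finger_gap: 0.0456
grip_force: 36.3
t 15.3 tcp [ 0.5822 -0.0081  0.1569] yaw 113.20 gap 0.0456 grip 36.3 F [ 0.3  1.  -1.5] j [-0.15  0.36 -0.08  1.13 -0.    1.01]
-> [0.47, 0.2, 0.156, 113.2] shift [235.5 -21.2   0.6] turn 0.0001
```

```bash
python3 -m handwheel '[[5,0,0,0,0.2],[18,-1,0,0,0.2],[38,-3,0,0,0.2],[62,-5,0,0,0.2],[87,-8,0,0,0.2],[112,-10,0,0,0.2],[137,-12,0,0,0.2],[160,-14,0,0,0.2]]' >/dev/null
python3 -m handwheel '[[22,-2,0,0,0.2],[42,-4,0,0,0.2],[60,-5,0,0,0.2],[70,-6,0,0,0.2],[75,-7,0,0,0.2],[75,-7,0,0,0.2]]' >/dev/null
python3 go.py .45 .35 .156 113.2
```

```text
t 16.7 tcp [0.4687 0.2003 0.155 ] yaw 113.28 gap 0.0457 grip 36.2 F [ 0.4  0.8 -2.2] j [ 0.25  0.23 -0.26  1.08 -0.    1.41]
-> [0.45, 0.35, 0.156, 113.2] shift [144.9  42.   -1. ] turn 0.0015
```

```bash
python3 -m handwheel '[[5,2,0,0,0.2],[20,6,0,0,0.2],[45,13,0,0,0.2],[72,21,0,0,0.2],[100,29,0,0,0.2],[125,36,0,0,0.2],[140,40,0,0,0.2],[145,42,0,0,0.2]]' >/dev/null
python3 -m handwheel '[[0,0,4,0,0.2],[0,0,14,0,0.2],[0,0,29,0,0.2],[0,0,44,0,0.2],[0,0,56,0,0.2],[0,0,63,0,0.2],[0,0,66,0,0.2],[0,0,66.5,0,0.2]]'  |grep -E 'tcp|wrist'
python3 go.py .45 .35 .0858 113.2
```

```text
tcp_pos: [0.4511, 0.3493, 0.0884]
wrist_force: [-0.5, 0.3, -2.6]
t 18.3 tcp [0.4511 0.3493 0.0884] yaw 113.19 gap 0.0459 grip 36.3 F [-0.5  0.3 -2.6] j [ 0.52  0.39 -0.21  0.97 -0.    1.68]
-> [0.45, 0.35, 0.0858, 113.2] shift [ 1.1 -0.7  2.6] turn -0.0003
```

```bash
python3 -m handwheel '[[0,0,0.5,0,0.2],[0,0,1,0,0.2],[0,0,1.5,0,0.2],[0,0,2,0,0.2],[0,0,2,0,0.2]]' |grep -E 'tcp|wrist'
python3 -m handwheel '[[0,0,0.4,0,0.2],[0,0,0.4,0,0.2]]' |grep -E 'tcp|wrist'
python3 -m handwheel '[[0,0,0.4,0,0.2],[0,0,0.4,0,0.2]]' |grep -E 'tcp|wrist'
```

```text
tcp_pos: [0.4511, 0.3496, 0.0868]
wrist_force: [0.6, -0.1, -2.9]
tcp_pos: [0.451, 0.3496, 0.0862]
wrist_force: [0.2, 0.1, -2.8]
tcp_pos: [0.4511, 0.3496, 0.0859]
wrist_force: [-0.7, 0.4, -2.5]
```

```bash
python3 -m handwheel '[[0,0,0.4,0,0.2],[0,0,0.4,0,0.2]]' |grep -E 'tcp|wrist'
python3 -m handwheel '[[0,0,0.2,0,0.54],[0,0,0.2,0,0.58],[0,0,0.2,0,0.64],[0,0,0.2,0,0.72],[0,0,0.2,0,0.85],[0,0,0.2,0,1],[0,0,0.2,0,1],[0,0,0.2,0,1]]'
python3 go.py
```

```text
tcp_pos: [0.4511, 0.3496, 0.0858]
wrist_force: [-1.3, -0.2, 1.0]
clock: 20.2
tcp_pos: [0.4511, 0.3496, 0.0852]
orientation: [0.0, 0.55, 0.835, -0.0]
wrist_force: [0.6, 0.3, -0.8]
finger_gap: 0.0853
grip_force: 0.0
t 20.2 tcp [0.4511 0.3496 0.0852] yaw 113.20 gap 0.0853 grip 0.0 F [ 0.6  0.3 -0.8] j [ 0.52  0.39 -0.22  0.97 -0.    1.68]
```

```bash
python3 -m handwheel '[[0,0,-5,0,1],[0,0,-20,0,1],[0,0,-45,0,1],[0,0,-75,0,1],[0,0,-105,0,1],[0,0,-135,0,1],[0,0,-157,0,1],[0,0,-165,0,1]]' >/dev/null
python3 go.py 0.6565 -0.048 0.25 111
```

```text
t 21.0 tcp [0.452  0.3502 0.2534] yaw 113.21 gap 0.0854 grip 0.0 F [ 0.2  0.9 -0.2] j [ 0.52  0.3   0.08  1.35 -0.    1.68]
-> [0.6565, -0.048, 0.25, 111.0] shift [-446.6   31.     3.4] turn 0.0385
```

```bash
python3 -m handwheel '[[-10,1,0,0,1],[-40,3,0,0,1],[-80,6,0,0.01,1],[-125,9,0,0.02,1],[-170,12,0,0.03,1],[-215,15,0,0.038,1],[-260,18,0,0.038,1],[-305,21,0,0.038,1]]' >/dev/null
python3 -m handwheel '[[-45,2,0,0,1],[-82,4,0,0,1],[-110,5,0,0,1],[-130,6,0,0,1],[-138,6,0,0,1],[-139,6,0,0,1],[-139,6,0,0,1]]' >/dev/null
python3 go.py 0.6565 -0.048 0.25 111
python3 - <<'E'
from h import *
c=imaging.read_camera("wrist"); rims(c,dict(bottle=(.6565,-.048)))
E
```

```text
t 22.5 tcp [ 0.6455 -0.0492  0.25  ] yaw 111.07 gap 0.0852 grip 0.0 F [-0.1  0.6 -0.5] j [-0.2   0.46  0.31  1.42  0.    1.  ]
-> [0.6565, -0.048, 0.25, 111.0] shift [-2.8 10.6 -0. ] turn 0.0013
bottle circle 0.6572 -0.0482 r 0.0168 rect [657.2 -48.1] [33. 34.] 21.1 n 1242 z 0.1528
```

```bash
python3 -m handwheel '[[-1,4,0,0,1],[-3,9,0,0,1],[-3.2,11,0,0,1],[-3.2,11,4,0,1],[-3.2,11,15,0,1],[-3.2,11,35,0,1],[-3.2,11,57,0,1],[-3.2,11,77,0,1]]' >/dev/null
python3 go.py 0.657 -0.0482 0.107 111
```

```text
t 23.4 tcp [ 0.6567 -0.049   0.1713] yaw 111.02 gap 0.0855 grip 0.0 F [ 0.5  0.3 -0.1] j [-0.2   0.5   0.18  1.25 -0.    1.01]
-> [0.657, -0.0482, 0.107, 111.0] shift [ 0.6  0.6 64.3] turn 0.0004
```

```bash
python3 -m handwheel '[[0.5,0.5,12,0,1],[0.5,0.5,28,0,1],[0.5,0.5,44,0,1],[0.5,0.5,56,0,1],[0.5,0.5,62,0,1],[0.5,0.5,64,0,0.9],[0.5,0.5,64,0,0.8],[0.5,0.5,64,0,0.7]]' 35
python3 -m handwheel '[[0,0,0,0,0.6],[0,0,0,0,0.5],[0,0,0,0,0.4],[0,0,0,0,0.3],[0,0,0,0,0.2],[0,0,0,0,0.1],[0,0,0,0,0.1],[0,0,0,0,0.1]]'
python3 go.py
```

```text
clock: 24.15
tcp_pos: [0.6582, -0.0485, 0.1101]
orientation: [0.001, 0.566, 0.824, 0.0]
wrist_force: [0.9, -0.1, -1.0]
finger_gap: 0.0598
grip_force: 0.0
clock: 24.95
tcp_pos: [0.6581, -0.0485, 0.1099]
orientation: [0.001, 0.566, 0.824, 0.0]
wrist_force: [0.6, 1.1, 6.6]
finger_gap: 0.0335
grip_force: 35.2
t 24.9 tcp [ 0.6581 -0.0485  0.1099] yaw 111.03 gap 0.0335 grip 35.2 F [0.6 1.1 6.6] j [-0.2   0.53  0.08  1.11  0.    1.01]
```

```bash
python3 -m handwheel '[[0,0,-2,0,0.1],[0,0,-7,0,0.1],[0,0,-18,0,0.1],[0,0,-36,0,0.1],[0,0,-58,0,0.1],[0,0,-80,0,0.1],[0,0,-102,0,0.1],[0,0,-120,0,0.1]]'
python3 -m handwheel '[[0,0,-14,0,0.1],[0,0,-22,0,0.1],[0,0,-25,0,0.1],[0,0,-25,0,0.1]]' >/dev/null
python3 go.py .56 .42 .255 111
```

```text
clock: 25.75
tcp_pos: [0.6577, -0.0485, 0.2311]
orientation: [0.0, 0.566, 0.824, 0.0]
wrist_force: [-0.4, -0.0, -4.1]
finger_gap: 0.0334
grip_force: 35.3
t 26.1 tcp [ 0.6577 -0.0484  0.2543] yaw 111.03 gap 0.0332 grip 35.3 F [-0.2  0.4 -3.5] j [-0.2   0.48  0.36  1.44 -0.    1.01]
-> [0.56, 0.42, 0.255, 111.0] shift [472.3  76.9  -0.7] turn 0.0005
```

```bash
python3 -m handwheel '[[6,1,0,0,0.1],[22,4,0,0,0.1],[45,7,0,0,0.1],[75,12,0,0,0.1],[105,17,0,0,0.1],[135,22,0,0,0.1],[165,27,0,0,0.1],[195,32,0,0,0.1]]' >/dev/null
python3 -m handwheel '[[30,5,0,0,0.1],[60,10,0,0,0.1],[90,15,0,0,0.1],[120,20,0,0,0.1],[150,25,0,0,0.1],[178,29,0,0,0.1],[205,34,0,0,0.1],[230,38,0,0,0.1]]' >/dev/null
python3 -m handwheel '[[18,3,0,0,0.1],[32,5,0,0,0.1],[41,7,0,0,0.1],[46,7,0,0,0.1],[46,7,0,0,0.1]]' 
python3 go.py .56 .42 .1099 111.03
```

```text
clock: 28.25
tcp_pos: [0.5605, 0.4189, 0.2541]
orientation: [0.0, 0.566, 0.824, -0.0]
wrist_force: [0.4, -0.5, -3.7]
finger_gap: 0.0332
grip_force: 35.3
t 28.2 tcp [0.5605 0.4189 0.2541] yaw 111.04 gap 0.0332 grip 35.3 F [ 0.4 -0.5 -3.7] j [ 0.53  0.58  0.51  1.5  -0.    1.73]
-> [0.56, 0.42, 0.1099, 111.03] shift [  1.2  -0.  144.2] turn 0.0001
```

```bash
python3 -m handwheel '[[0,0,5,0,0.1],[0,0,18,0,0.1],[0,0,38,0,0.1],[0,0,60,0,0.1],[0,0,82,0,0.1],[0,0,102,0,0.1],[0,0,118,0,0.1],[0,0,128,0,0.1]]' >/dev/null
python3 -m handwheel '[[0,0,6,0,0.1],[0,0,10,0,0.1],[0,0,12,0,0.1],[0,0,13,0,0.1],[0,0,13.5,0,0.1],[0,0,13.5,0,0.1]]' |grep -E 'tcp|wrist'
python3 -m handwheel '[[0,0,0.5,0,0.1],[0,0,0.5,0,0.1]]' |grep -E 'tcp|wrist'
python3 -m handwheel '[[0,0,0.4,0,0.1],[0,0,0.4,0,0.1]]' |grep -E 'tcp|wrist'
```

```text
tcp_pos: [0.5608, 0.419, 0.1132]
wrist_force: [-0.0, -0.3, -3.1]
tcp_pos: [0.5606, 0.4189, 0.1124]
wrist_force: [-0.3, 0.1, -3.0]
tcp_pos: [0.5605, 0.4188, 0.1118]
wrist_force: [0.8, -0.3, -3.8]
```

```bash
python3 -m handwheel '[[0,0,0.5,0,0.1],[0,0,1.0,0,0.1],[0,0,1,0,0.1]]' |grep -E 'tcp|wrist'
python3 -m handwheel '[[0,0,0.4,0,0.1],[0,0,0.4,0,0.1]]' |grep -E 'tcp|wrist'
python3 -m handwheel '[[0,0,0.3,0,0.1],[0,0,0.3,0,0.1]]' |grep -E 'tcp|wrist'
python3 -m handwheel '[[0,0,0.3,0,0.1],[0,0,0.3,0,0.1]]' |grep -E 'tcp|wrist'
```

```text
tcp_pos: [0.5605, 0.4188, 0.1107]
wrist_force: [0.6, 0.3, -3.3]
tcp_pos: [0.5605, 0.4188, 0.1104]
wrist_force: [0.3, 0.4, -4.3]
tcp_pos: [0.5605, 0.4188, 0.1101]
wrist_force: [-0.2, -0.1, -3.2]
tcp_pos: [0.5606, 0.4189, 0.11]
wrist_force: [0.1, -0.1, -3.8]
```

```bash
python3 -m handwheel '[[0,0,0.4,0,0.1],[0,0,0.4,0,0.1]]' |grep -E 'tcp|wrist'
python3 -m handwheel '[[0,0,0.3,0,0.1],[0,0,0.3,0,0.1]]' |grep -E 'tcp|wrist'
```

```text
tcp_pos: [0.5607, 0.4189, 0.1099]
wrist_force: [-1.1, 0.2, 0.1]
tcp_pos: [0.5607, 0.4189, 0.1099]
wrist_force: [-1.5, -0.6, 3.3]
```

Contact made. I'll release, rise and head for the bowl.

```bash
python3 -m handwheel '[[0,0,0,0,0.42],[0,0,0,0,0.48],[0,0,0,0,0.55],[0,0,0,0,0.65],[0,0,0,0,0.8],[0,0,0,0,1],[0,0,0,0,1],[0,0,0,0,1]]' |grep -E 'tcp|wrist|gap'
python3 -m handwheel '[[0,0,-5,0,1],[0,0,-20,0,1],[0,0,-45,0,1],[0,0,-75,0,1],[0,0,-100,0,1],[0,0,-115,0,1],[0,0,-120,0,1],[0,0,-120,0,1]]' >/dev/null
python3 go.py 0.6422 0.0198 0.18 111
```

```text
tcp_pos: [0.5606, 0.4188, 0.1091]
wrist_force: [0.1, -0.3, 1.0]
finger_gap: 0.0851
t 33.0 tcp [0.561  0.419  0.2301] yaw 111.03 gap 0.0856 grip 0.0 F [ 0.9  0.5 -0. ] j [ 0.53  0.57  0.44  1.44 -0.    1.73]
-> [0.6422, 0.0198, 0.18, 111.0] shift [-401.8  -67.5   49.9] turn 0.0005
```

```bash
python3 -m handwheel '[[-10,-2,0,0,1],[-40,-7,0,0,1],[-80,-13,0,0,1],[-125,-21,0,0,1],[-170,-29,0,0,1],[-215,-36,0,0,1],[-260,-44,10,0,1],[-305,-51,22,0,1]]' >/dev/null
python3 -m handwheel '[[-40,-7,10,0,1],[-70,-12,20,0,1],[-88,-15,26,0,1],[-96,-16,28,0,1],[-97,-16.5,28,0,1],[-97,-16.5,28,0,1],[-97,-16.5,28,0,1]]' >/dev/null
python3 go.py 0.6422 0.0198 0.18 111
python3 - <<'E'
from h import *
c=imaging.read_camera("wrist"); rims(c,dict(bowl=(.642,.02)))
cv2.imwrite("pics/w2.png",c["color"])
E
```

```text
t 34.5 tcp [0.6419 0.0209 0.1798] yaw 111.14 gap 0.0852 grip 0.0 F [ 0.4  0.1 -0.3] j [-0.09  0.46  0.14  1.25  0.    1.11]
-> [0.6422, 0.0198, 0.18, 111.0] shift [-1.1 -0.1 -0.2] turn 0.0024
bowl circle 0.6422 0.0202 r 0.0285 rect [642.1  20.4] [56.9 57.5] 21.1 n 1974 z 0.0598
```

View pics/w2.png

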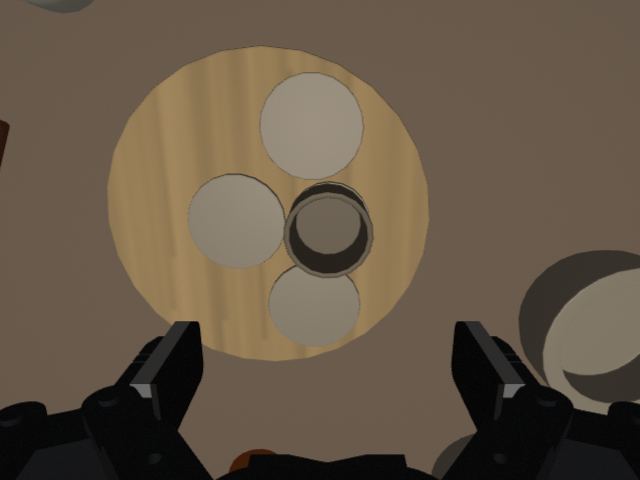

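The wrist view shows the bowl alone at (328,232) and the three bare discs at (312,125), (236,221) and (314,304). Now for the bowl.

```bash
python3 -m handwheel '[[-0.5,0,10,0,1],[-0.5,0,30,0,1],[-0.5,0,55,0,1],[-0.5,0,80,0,1],[-0.5,0,105,0,1],[-0.5,0,128,0,1],[-0.5,0,143,0,1],[-0.5,0,150,0,1]]' |grep -E 'tcp|wrist'
python3 -m handwheel '[[0,0,1,0,1],[0,0,1,0,1]]' >/dev/null
python3 go.py 0.6422 0.0202 0.027 111
```

```text
tcp_pos: [0.6404, 0.0197, 0.0268]
wrist_force: [-0.5, -0.0, -0.5]
t 35.5 tcp [0.6423 0.0192 0.0286] yaw 111.05 gap 0.0854 grip 0.0 F [-0.   0.   0.4] j [-0.09  0.56 -0.08  0.92 -0.    1.11]
-> [0.6422, 0.0202, 0.027, 111.0] shift [1.  0.2 1.6] turn 0.0009
```

```bash
python3 -m handwheel '[[1,0,1,0,1],[1,0,1,0,0.9],[1,0,1,0,0.8],[1,0,1,0,0.7],[1,0,1,0,0.6],[1,0,1,0,0.5],[1,0,1,0,0.4],[1,0,1,0,0.3]]' 30
python3 -m handwheel '[[0,0,0,0,0.3],[0,0,0,0,0.3]]'
python3 -m handwheel '[[0,0,-2,0,0.3],[0,0,-7,0,0.3],[0,0,-18,0,0.3],[0,0,-36,0,0.3],[0,0,-58,0,0.3],[0,0,-80,0,0.3],[0,0,-100,0,0.3],[0,0,-115,0,0.3]]'
python3 go.py .5095 -.332 .15 111
python3 - <<'E'
from h import *
c=imaging.read_camera("side"); P=cloud(c)
m=((abs(P[...,2]-.07)<.008)&(np.hypot(P[...,0]-.509,P[...,1]+.333)<.12)).astype(np.uint8)
n,l,st,_=cv2.connectedComponentsWithStats(m); i=1+np.argmax(st[1:,4])
q=ray(c,max(cv2.findContours((l==i).astype(np.uint8),0,1)[0],key=cv2.contourArea)[:,0],.07); print("side wheel",circ(q))
E
```

```text
clock: 36.3
tcp_pos: [0.6421, 0.0197, 0.0279]
orientation: [0.001, 0.566, 0.824, 0.0]
wrist_force: [-0.8, 0.6, 5.5]
finger_gap: 0.0558
grip_force: 32.4
clock: 36.5
tcp_pos: [0.6421, 0.0197, 0.0279]
orientation: [0.001, 0.566, 0.824, 0.0]
wrist_force: [-0.9, -0.0, 4.8]
finger_gap: 0.056
grip_force: 32.4
clock: 37.3
tcp_pos: [0.6421, 0.0198, 0.1445]
orientation: [0.001, 0.566, 0.824, 0.0]
wrist_force: [0.3, -0.8, -1.2]
finger_gap: 0.0558
grip_force: 32.1
t 37.3 tcp [0.6421 0.0198 0.1445] yaw 111.03 gap 0.0558 grip 32.1 F [ 0.3 -0.8 -1.2] j [-0.09  0.48  0.08  1.17 -0.    1.11]
-> [0.5095, -0.332, 0.15, 111.0] shift [-280.8 -250.    -5.7] turn 0.0005
side wheel (array([ 0.50981285, -0.32756726]), np.float64(0.09321697326696646))
```

```bash
python3 go.py .545 -.42 .2 111
python3 -m handwheel '[[-6,-4,-2,0,0.3],[-25,-13,-8,0,0.3],[-55,-29,-20,0,0.3],[-90,-48,-32,0,0.3],[-125,-66,-44,0,0.3],[-160,-85,-52,0,0.3],[-195,-103,-55,0,0.3],[-230,-121,-55,0,0.3]]' >/dev/null
python3 -m handwheel '[[-35,-18,0,0,0.3],[-70,-38,0,0,0.3],[-100,-54,0,0,0.3],[-122,-66,0,0,0.3],[-134,-72,0,0,0.3],[-138,-74,0,0,0.3],[-138,-74,0,0,0.3],[-138,-74,0,0,0.3]]'
python3 go.py .51 -.3315 .2 111
python3 - <<'E'
from h import *
c=imaging.read_camera("wrist"); P=cloud(c); cv2.imwrite("pics/w3.png",c["color"])
m=((abs(P[...,2]-.07)<.005)&(np.hypot(P[...,0]-.51,P[...,1]+.331)<.105)).astype(np.uint8)
n,l,st,_=cv2.connectedComponentsWithStats(m); i=1+np.argmax(st[1:,4])
q=ray(c,max(cv2.findContours((l==i).astype(np.uint8),0,1)[0],key=cv2.contourArea)[:,0],.07); x,r=circ(q)
for _ in range(4):
    k=abs(np.hypot(*(q-x).T)-r)<.003; x,r=circ(q[k])
print(x,r,k.sum(),len(q))
E
```

```text
t 37.4 tcp [0.6433 0.0197 0.147 ] yaw 111.03 gap 0.0559 grip 32.1 F [0.1 0.1 1.2] j [-0.09  0.47  0.08  1.17 -0.    1.11]
-> [0.545, -0.42, 0.2, 111.0] shift [-375.2 -249.3  -53.3] turn 0.0005
clock: 38.95
tcp_pos: [0.5919, -0.3923, 0.1971]
orientation: [-0.0, 0.566, 0.825, 0.0]
wrist_force: [-0.7, 0.3, -1.5]
finger_gap: 0.0561
grip_force: 32.1
t 39.0 tcp [ 0.5919 -0.3923  0.1971] yaw 111.10 gap 0.0561 grip 32.1 F [-0.7  0.3 -1.5] j [-0.7   0.6   0.41  1.38  0.    0.5 ]
-> [0.51, -0.3315, 0.2, 111.0] shift [ 86.2 -54.5  -2.8] turn 0.0018
[ 0.5121662  -0.33881691] 0.08414589635589309 320 860
```

View pics/w3.png

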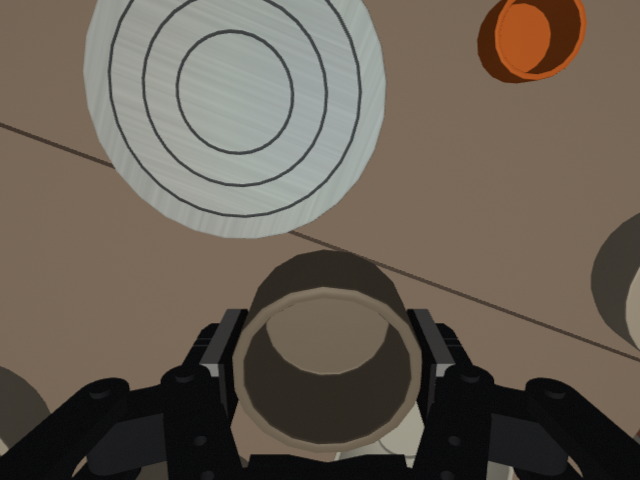

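The picture shows the bowl held at (328,360) and the wheel's inner ring centred near (235,92). I'll fit that ring.

```bash
python3 - <<'E'
from h import *
c=imaging.read_camera("wrist"); g=cv2.cvtColor(c["color"],cv2.COLOR_BGR2GRAY)
m=(cv2.morphologyEx(g,cv2.MORPH_BLACKHAT,np.ones((9,9)))>35); v,u=np.nonzero(m)
k=np.hypot(u-235,v-92)<72; q=ray(c,np.c_[u,v][k],.07); x,r=circ(q)
for _ in range(4):
    d=abs(np.hypot(*(q-x).T)-r)<.004; x,r=circ(q[d])
print("inner",x,r,d.sum(),len(q))
w=ray(c,np.c_[u,v],.07); R_=np.hypot(*(w-x).T)
for a,b in((.038,.055),(.06,.075)):
    d=(R_>a)&(R_<b); print(circ(w[d]),d.sum())
E
python3 go.py .51 -.3315 .2 111
```

```text
inner [ 0.50988684 -0.33347518] 0.03412908106205972 1366 1366
(array([ 0.50995752, -0.33347747]), np.float64(0.05400932756486281)) 1688
(array([ 0.51010536, -0.33347204]), np.float64(0.0738811170480952)) 1845
t 39.0 tcp [ 0.5921 -0.3921  0.1975] yaw 111.13 gap 0.0556 grip 32.1 F [-0.1  0.8 -0.5] j [-0.7   0.6   0.41  1.38  0.    0.5 ]
-> [0.51, -0.3315, 0.2, 111.0] shift [ 86.1 -54.8  -2.5] turn 0.0023
```

```bash
python3 -m handwheel '[[4,-3,0,0,0.3],[16,-11,0,0,0.3],[32,-22,0,0,0.3],[50,-34,0,0,0.3],[66,-44,0,0,0.3],[78,-52,0,0,0.3],[84,-56,0,0,0.3],[84,-56,0,0,0.3]]' >/dev/null
python3 -m handwheel '[[0,0,0,0,0.3],[0,0,0,0,0.3]]' >/dev/null
python3 go.py .5098 -.3338 .083 111
```

```text
t 40.0 tcp [ 0.5099 -0.3357  0.1972] yaw 111.03 gap 0.0560 grip 32.1 F [ 0.6  0.4 -2.3] j [-0.71  0.39  0.08  1.25 -0.    0.49]
-> [0.5098, -0.3338, 0.083, 111.0] shift [  1.9   0.6 114.2] turn 0.0006
```

```bash
python3 -m handwheel '[[2,0.5,5,0,0.3],[2,0.5,18,0,0.3],[2,0.5,38,0,0.3],[2,0.5,60,0,0.3],[2,0.5,82,0,0.3],[2,0.5,100,0,0.3],[2,0.5,110,0,0.3],[2,0.5,113,0,0.3]]' >/dev/null
python3 -m handwheel '[[0,0,0.5,0,0.3],[0,0,1,0,0.3],[0,0,1,0,0.3]]'|grep -E 'tcp|wrist'
python3 -m handwheel '[[0,0,0.5,0,0.3],[0,0,0.8,0,0.3],[0,0,0.8,0,0.3]]'|grep -E 'tcp|wrist'
python3 go.py .5098 -.3338 .08 111
```

```text
tcp_pos: [0.5096, -0.3337, 0.0842]
wrist_force: [-0.2, -0.3, -0.7]
tcp_pos: [0.5091, -0.3333, 0.0827]
wrist_force: [0.7, -0.2, -0.9]
t 41.5 tcp [ 0.5091 -0.3333  0.0827] yaw 111.03 gap 0.0559 grip 32.1 F [ 0.7 -0.2 -0.9] j [-0.71  0.46 -0.12  1.   -0.    0.49]
-> [0.5098, -0.3338, 0.08, 111.0] shift [-0.7  0.5  2.7] turn 0.0005
```

```bash
python3 -m handwheel '[[-0.5,0.5,0.5,0,0.3],[-0.5,0.5,1,0,0.3],[-0.5,0.5,1.5,0,0.3],[-0.5,0.5,1.5,0,0.3]]'|grep -E 'tcp|wrist'
python3 -m handwheel '[[0,0,0.4,0,0.3],[0,0,0.4,0,0.3]]'|grep -E 'tcp|wrist'
python3 -m handwheel '[[0,0,0.4,0,0.3],[0,0,0.4,0,0.3]]'|grep -E 'tcp|wrist'
python3 -m handwheel '[[0,0,0.3,0,0.3],[0,0,0.3,0,0.3]]'|grep -E 'tcp|wrist'
```

```text
tcp_pos: [0.5096, -0.3335, 0.0807]
wrist_force: [-0.7, 0.3, -2.6]
tcp_pos: [0.5096, -0.3335, 0.0804]
wrist_force: [0.1, 0.3, -0.2]
tcp_pos: [0.5096, -0.3335, 0.0801]
wrist_force: [-0.4, -1.2, -0.8]
tcp_pos: [0.5097, -0.3336, 0.0799]
wrist_force: [-0.5, -0.2, -1.2]
```

```bash
python3 -m handwheel '[[0,0,0.4,0,0.3],[0,0,0.4,0,0.3]]'|grep -E 'tcp|wrist'
python3 -m handwheel '[[0,0,0.3,0,0.3],[0,0,0.3,0,0.3]]'|grep -E 'tcp|wrist'
```

```text
tcp_pos: [0.5097, -0.3336, 0.0799]
wrist_force: [-2.0, 0.8, 3.7]
tcp_pos: [0.5097, -0.3336, 0.0799]
wrist_force: [-1.2, 1.7, 5.5]
```

```bash
python3 -m handwheel '[[0,0,-0.5,0,0.66],[0,0,-0.5,0,0.7],[0,0,-0.5,0,0.75],[0,0,-0.5,0,0.82],[0,0,-0.5,0,0.9],[0,0,-0.5,0,1],[0,0,-0.5,0,1],[0,0,-0.5,0,1]]'|grep -E 'tcp|wrist|gap'
python3 -m handwheel '[[0,0,-4,0,1],[0,0,-15,0,1],[0,0,-38,0,1],[0,0,-65,0,1],[0,0,-95,0,1],[0,0,-125,0,1],[0,0,-145,0,1],[0,0,-155,0,1]]' >/dev/null
python3 go.py .5607 .4189 .25 111.04
python3 - <<'E'
from h import *
rims(imaging.read_camera("wrist"),dict(bowl=(.51,-.3335)),rim=dict(bowl=.112))
E
```

```text
tcp_pos: [0.5097, -0.3336, 0.0796]
wrist_force: [-0.0, 0.2, -0.2]
finger_gap: 0.0857
t 44.5 tcp [ 0.5105 -0.3342  0.2382] yaw 111.03 gap 0.0855 grip 0.0 F [ 0.1  0.6 -0.7] j [-0.71  0.38  0.15  1.34 -0.    0.49]
-> [0.5607, 0.4189, 0.25, 111.04] shift [684.9 317.2 -14.1] turn -0.0002
bowl circle 0.509 -0.3338 r 0.0285 rect [ 509.  -334.1] [57.1 57.4] 66.2 n 1890 z 0.1118
```

```bash
python3 -m handwheel '[[10,5,-2,0,1],[40,18,-6,0,1],[80,37,-10,0,1],[120,55,-14,0,1],[160,74,-14,0,1],[200,92,-14,0,1],[240,111,-14,0,1],[280,130,-14,0,1]]' >/dev/null
python3 -m handwheel '[[40,18,0,0,1],[80,37,0,0,1],[120,55,0,0,1],[160,74,0,0,1],[200,92,0,0,1],[240,111,0,0,1],[280,130,0,0,1],[320,148,0,0,1]]' >/dev/null
python3 -m handwheel '[[35,16,0,0,1],[60,28,0,0,1],[76,35,0,0,1],[84,38.5,0,0,1],[85,39,0,0,1],[85,39,0,0,1],[85,39,0,0,1],[85,39,0,0,1]]' >/dev/null
python3 go.py .5607 .4189 .1099 111.04
python3 - <<'E'
from h import *
c=imaging.read_camera("wrist"); cv2.imwrite("pics/w4.png",c["color"])
rims(c,dict(bottle=(.5605,.4189),cyl=(.5597,.28),sq=(.451,.3496)))
rims(imaging.read_camera("top"),dict(bowl=(.51,-.3335)),rim=dict(bowl=.112))
E
```

```text
t 46.9 tcp [0.56   0.4185 0.2489] yaw 110.95 gap 0.0852 grip 0.0 F [-0.9 -0.1  0.6] j [ 0.53  0.57  0.49  1.49 -0.    1.73]
-> [0.5607, 0.4189, 0.1099, 111.04] shift [1.00e-01 8.00e-01 1.39e+02] turn -0.0016
bottle circle 0.5601 0.4192 r 0.0167 rect [560.1 419.4] [33.3 33.5] 20.9 n 1240 z 0.1529
cyl circle 0.5597 0.2816 r 0.0264 rect [559.3 281.9] [51.2 54.3] 20.9 n 1757 z 0.1325
sq circle 0.4515 0.3515 r 0.0272 rect [451.8 351.6] [48.9 47.8] 23.2 n 2904 z 0.1278
bowl circle 0.5085 -0.334 r 0.0286 rect [ 508.9 -333.3] [58.5 56.5] 87.4 n 329 z 0.1119
```

View pics/w4.png

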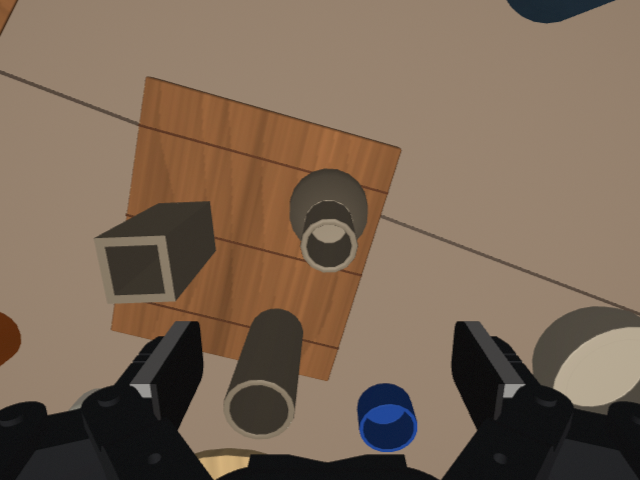

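The three pots stand upright on the side board: bottle (329,245), cylinder (260,408) and square (137,268). I'll take the bottle back first.

```bash
python3 -m handwheel '[[0,0.5,8,0,1],[0,0.5,26,0,1],[0,0.5,50,0,1],[0,0.5,75,0,1],[0,0.5,100,0,1],[0,0.5,122,0,1],[0,0.5,135,0,1],[0,0.5,139,0,1]]' >/dev/null
python3 -m handwheel '[[0,0,0,0,1],[0,0,0,0,1]]' >/dev/null
python3 go.py .5605 .4189 .1099 111.04
```

```text
t 48.0 tcp [0.5609 0.4201 0.1108] yaw 111.03 gap 0.0855 grip 0.0 F [ 0.1  0.3 -0.2] j [ 0.53  0.61  0.21  1.17 -0.    1.73]
-> [0.5605, 0.4189, 0.1099, 111.04] shift [-1.  -0.8  0.9] turn -0.0003
```

```bash
python3 -m handwheel '[[-1,-0.7,0.8,0,1],[-1,-0.7,0.8,0,0.85],[-1,-0.7,0.8,0,0.7],[-1,-0.7,0.8,0,0.6],[-1,-0.7,0.8,0,0.5],[-1,-0.7,0.8,0,0.4],[-1,-0.7,0.8,0,0.3],[-1,-0.7,0.8,0,0.2]]' 35 >/dev/null
python3 -m handwheel '[[0,0,0,0,0.1],[0,0,0,0,0.1],[0,0,0,0,0.1],[0,0,0,0,0.1]]' >/dev/null
python3 go.py
python3 -m handwheel '[[0,0,-2,0,0.1],[0,0,-7,0,0.1],[0,0,-18,0,0.1],[0,0,-36,0,0.1],[0,0,-58,0,0.1],[0,0,-80,0,0.1],[0,0,-102,0,0.1],[0,0,-120,0,0.1]]' >/dev/null
python3 -m handwheel '[[0,0,-14,0,0.1],[0,0,-22,0,0.1],[0,0,-25,0,0.1],[0,0,-25,0,0.1]]'|grep -E 'force|gap'
python3 go.py .6574 -.0488 .255 111.03
```

```text
t 49.2 tcp [0.5602 0.4187 0.109 ] yaw 111.02 gap 0.0338 grip 35.1 F [1.7 1.  1.8] j [ 0.53  0.61  0.2   1.17 -0.    1.73]
wrist_force: [0.5, -0.1, -3.9]
finger_gap: 0.034
grip_force: 35.2
t 50.4 tcp [0.5599 0.4186 0.2539] yaw 111.03 gap 0.0340 grip 35.2 F [ 0.5 -0.1 -3.9] j [ 0.53  0.58  0.5   1.5  -0.    1.73]
-> [0.6574, -0.0488, 0.255, 111.03] shift [-471.3  -76.7   -1.1] turn 0.0000
```

```bash
python3 -m handwheel '[[-6,-1,0,0,0.1],[-22,-4,0,0,0.1],[-45,-7,0,0,0.1],[-75,-12,0,0,0.1],[-105,-17,0,0,0.1],[-135,-22,0,0,0.1],[-165,-27,0,0,0.1],[-195,-32,0,0,0.1]]' >/dev/null
python3 -m handwheel '[[-30,-5,0,0,0.1],[-60,-10,0,0,0.1],[-90,-15,0,0,0.1],[-120,-20,0,0,0.1],[-150,-24,0,0,0.1],[-178,-29,0,0,0.1],[-205,-33,0,0,0.1],[-230,-37,0,0,0.1]]' >/dev/null
python3 -m handwheel '[[-18,-3,0,0,0.1],[-32,-5,0,0,0.1],[-41,-7,0,0,0.1],[-46,-7.7,0,0,0.1],[-46,-7.7,0,0,0.1],[-46,-7.7,0,0,0.1],[-46,-7.7,0,0,0.1]]' >/dev/null
python3 go.py .6574 -.0488 .112 111.03
```

```text
t 52.7 tcp [ 0.6572 -0.0476  0.2539] yaw 111.10 gap 0.0338 grip 35.3 F [ 0.4 -0.3 -2.7] j [-0.19  0.48  0.35  1.44  0.    1.01]
-> [0.6574, -0.0488, 0.112, 111.03] shift [ -1.2  -0.3 141.9] turn 0.0012
```

```bash
python3 -m handwheel '[[-1,0,5,0,0.1],[-1,0,18,0,0.1],[-1,0,38,0,0.1],[-1,0,60,0,0.1],[-1,0,82,0,0.1],[-1,0,102,0,0.1],[-1,0,118,0,0.1],[-1,0,128,0,0.1]]' >/dev/null
python3 -m handwheel '[[0,0,6,0,0.1],[0,0,10,0,0.1],[0,0,11.5,0,0.1],[0,0,12,0,0.1],[0,0,12,0,0.1],[0,0,12,0,0.1]]' |grep -E 'tcp|wrist'
python3 go.py .6574 -.0488 .109 111.03
```

```text
tcp_pos: [0.658, -0.0496, 0.1144]
wrist_force: [-0.8, 0.1, -3.7]
t 54.1 tcp [ 0.658  -0.0496  0.1144] yaw 111.03 gap 0.0336 grip 35.3 F [-0.8  0.1 -3.7] j [-0.2   0.53  0.08  1.12 -0.    1.01]
-> [0.6574, -0.0488, 0.109, 111.03] shift [ 1.  -0.3  5.4] turn -0.0001
```

```bash
python3 -m handwheel '[[0.5,-0.3,1,0,0.1],[1,-0.3,2,0,0.1],[1,-0.3,3,0,0.1],[1,-0.3,3.5,0,0.1],[1,-0.3,4,0,0.1],[1,-0.3,4,0,0.1]]' |grep -E 'tcp|wrist'
python3 -m handwheel '[[0,0,0.4,0,0.1],[0,0,0.4,0,0.1]]' |grep -E 'tcp|wrist'
python3 -m handwheel '[[0,0,0.4,0,0.1],[0,0,0.4,0,0.1]]' |grep -E 'tcp|wrist'
python3 go.py .6574 -.0488 .109 111.03
```

```text
tcp_pos: [0.657, -0.0487, 0.1097]
wrist_force: [0.1, -0.8, -3.0]
tcp_pos: [0.657, -0.0487, 0.1094]
wrist_force: [0.4, 0.2, -3.3]
tcp_pos: [0.6571, -0.0487, 0.109]
wrist_force: [0.5, -0.4, -2.5]
t 55.1 tcp [ 0.6571 -0.0487  0.109 ] yaw 111.02 gap 0.0336 grip 35.3 F [ 0.5 -0.4 -2.5] j [-0.2   0.53  0.07  1.11 -0.    1.01]
-> [0.6574, -0.0488, 0.109, 111.03] shift [-0.2  0.2  0. ] turn -0.0001
```

```bash
python3 -m handwheel '[[0,0.2,0.4,0,0.1],[0,0.2,0.4,0,0.1]]' |grep -E 'tcp|wrist'
python3 -m handwheel '[[0,0,0.3,0,0.1],[0,0,0.3,0,0.1]]' |grep -E 'tcp|wrist'
```

```text
tcp_pos: [0.6573, -0.0487, 0.1089]
wrist_force: [-0.4, -0.6, -0.6]
tcp_pos: [0.6574, -0.0488, 0.1089]
wrist_force: [-1.2, -0.3, 3.2]
```

```bash
python3 -m handwheel '[[0,0,0,0,0.42],[0,0,0,0,0.48],[0,0,0,0,0.55],[0,0,0,0,0.65],[0,0,0,0,0.8],[0,0,0,0,1],[0,0,0,0,1],[0,0,0,0,1]]' |grep -E 'tcp|wrist|gap'
python3 -m handwheel '[[0,0,-5,0,1],[0,0,-20,0,1],[0,0,-45,0,1],[0,0,-75,0,1],[0,0,-105,0,1],[0,0,-130,0,1],[0,0,-140,0,1],[0,0,-141,0,1]]' >/dev/null
python3 go.py .4511 .3496 .25 113.2
python3 - <<'E'
from h import *
rims(imaging.read_camera("wrist"),dict(bottle=(.657,-.0485)))
E
```

```text
tcp_pos: [0.6572, -0.0486, 0.1083]
wrist_force: [0.2, 0.4, 0.4]
finger_gap: 0.0853
t 57.1 tcp [ 0.6581 -0.0488  0.251 ] yaw 111.03 gap 0.0853 grip 0.0 F [ 0.4 -0.5 -0.1] j [-0.2   0.48  0.34  1.43 -0.    1.01]
-> [0.4511, 0.3496, 0.25, 113.2] shift [ 4.461e+02 -5.020e+01  1.000e-01] turn -0.0379
bottle circle 0.6572 -0.0481 r 0.0167 rect [657.2 -47.9] [33.5 33.7] 21.0 n 1227 z 0.1528
```

```bash
python3 -m handwheel '[[10,-1,0,0,1],[40,-4,0,0,1],[80,-9,0,-0.01,1],[125,-14,0,-0.02,1],[170,-19,0,-0.03,1],[215,-24,0,-0.038,1],[260,-29,0,-0.038,1],[305,-34,0,-0.038,1]]' >/dev/null
python3 -m handwheel '[[45,-4,0,0,1],[82,-7,0,0,1],[110,-9,0,0,1],[130,-10,0,0,1],[140,-10.5,0,0,1],[142,-10.5,0,0,1],[142,-10.5,0,0,1],[142,-10.5,0,0,1]]' >/dev/null
python3 go.py .4511 .3496 .086 113.2
```

```text
t 58.8 tcp [0.4508 0.3494 0.2489] yaw 113.14 gap 0.0850 grip 0.0 F [0.5 0.1 0.4] j [ 0.52  0.3   0.07  1.34 -0.    1.69]
-> [0.4511, 0.3496, 0.086, 113.2] shift [  0.2   0.5 162.9] turn -0.0011
```

```bash
python3 -m handwheel '[[0,0.3,10,0,1],[0,0.3,30,0,1],[0,0.3,58,0,1],[0,0.3,86,0,1],[0,0.3,114,0,1],[0,0.3,140,0,1],[0,0.3,157,0,1],[0,0.3,162.5,0,1]]' >/dev/null
python3 -m handwheel '[[0,0,0,0,1],[0,0,0,0,1]]' >/dev/null
python3 go.py .4511 .3496 .0858 113.2
```

```text
t 59.8 tcp [0.4515 0.3503 0.0875] yaw 113.17 gap 0.0853 grip 0.0 F [ 0.1 -0.4  1. ] j [ 0.52  0.39 -0.21  0.97 -0.    1.69]
-> [0.4511, 0.3496, 0.0858, 113.2] shift [-0.5 -0.6  1.7] turn -0.0006
```

```bash
python3 -m handwheel '[[-0.5,-0.6,1.5,0,1],[-0.5,-0.6,1.5,0,0.9],[-0.5,-0.6,1.5,0,0.8],[-0.5,-0.6,1.5,0,0.7],[-0.5,-0.6,1.5,0,0.6],[-0.5,-0.6,1.5,0,0.5],[-0.5,-0.6,1.5,0,0.4],[-0.5,-0.6,1.5,0,0.3]]' 35 >/dev/null
python3 -m handwheel '[[0,0,0,0,0.2],[0,0,0,0,0.2],[0,0,0,0,0.2]]' >/dev/null
python3 go.py
python3 -m handwheel '[[0,0,-2,0,0.2],[0,0,-6,0,0.2],[0,0,-15,0,0.2],[0,0,-28,0,0.2],[0,0,-43,0,0.2],[0,0,-57,0,0.2],[0,0,-66,0,0.2],[0,0,-70,0,0.2]]'|grep -E 'force|gap'
python3 go.py .47 .2 .156 113.2
```

```text
t 60.9 tcp [0.4507 0.3498 0.0855] yaw 113.21 gap 0.0454 grip 37.0 F [0.7 1.1 2.4] j [ 0.52  0.39 -0.22  0.97 -0.    1.69]
wrist_force: [0.2, 1.0, -2.5]
finger_gap: 0.0458
grip_force: 36.8
t 61.6 tcp [0.451 0.35  0.157] yaw 113.21 gap 0.0458 grip 36.8 F [ 0.2  1.  -2.5] j [ 0.52  0.33 -0.11  1.13 -0.    1.69]
-> [0.47, 0.2, 0.156, 113.2] shift [-145.4  -41.7    0.9] turn 0.0001
```

```bash
python3 -m handwheel '[[-5,-2,0,0,0.2],[-20,-6,0,0,0.2],[-45,-13,0,0,0.2],[-72,-21,0,0,0.2],[-100,-29,0,0,0.2],[-125,-36,0,0,0.2],[-140,-41,0,0,0.2],[-145,-42,0,0,0.2]]' >/dev/null
python3 go.py .582 -.0077 .156 113.2
```

```text
t 62.5 tcp [0.4682 0.1972 0.1545] yaw 113.03 gap 0.0453 grip 36.7 F [-0.5  0.5 -2.3] j [ 0.24  0.22 -0.27  1.08 -0.    1.41]
-> [0.582, -0.0077, 0.156, 113.2] shift [-233.1   24.5   -1.4] turn -0.0029
```

```bash
python3 -m handwheel '[[-5,0,0,0,0.2],[-18,2,0,0,0.2],[-38,4,0,0,0.2],[-62,6,0,0,0.2],[-87,9,0,0,0.2],[-112,12,0,0,0.2],[-137,14,0,0,0.2],[-160,17,0,0,0.2]]' >/dev/null
python3 -m handwheel '[[-22,2,0,0,0.2],[-42,4,0,0,0.2],[-58,6,0,0,0.2],[-68,7,0,0,0.2],[-72,7.5,0,0,0.2],[-72,7.5,0,0,0.2],[-72,7.5,0,0,0.2],[-72,7.5,0,0,0.2]]' >/dev/null
python3 go.py .582 -.0077 .088 113.2
```

```text
t 64.0 tcp [ 0.5824 -0.003   0.1554] yaw 113.26 gap 0.0463 grip 36.7 F [ 0.6  0.5 -2.6] j [-0.14  0.36 -0.08  1.14  0.    1.02]
-> [0.582, -0.0077, 0.088, 113.2] shift [-4.2 -2.3 67.4] turn 0.0011
```

```bash
python3 -m handwheel '[[-2,-1,2,0,0.2],[-4,-2,8,0,0.2],[-4.2,-2.3,20,0,0.2],[-4.2,-2.3,34,0,0.2],[-4.2,-2.3,47,0,0.2],[-4.2,-2.3,57,0,0.2],[-4.2,-2.3,63,0,0.2],[-4.2,-2.3,64,0,0.2]]' >/dev/null
python3 -m handwheel '[[0,0,0,0,0.2],[0,0,0,0,0.2]]' >/dev/null
python3 go.py .582 -.0077 .0855 113.2
```

```text
t 65.0 tcp [ 0.5829 -0.0086  0.0919] yaw 113.21 gap 0.0454 grip 36.6 F [-0.6 -0.1 -2.7] j [-0.15  0.4  -0.17  0.99 -0.    1.01]
-> [0.582, -0.0077, 0.0855, 113.2] shift [ 1.2 -0.5  6.4] turn 0.0001
```

```bash
python3 -m handwheel '[[0.5,-0.3,1,0,0.2],[1.2,-0.5,2,0,0.2],[1.2,-0.5,3,0,0.2],[1.2,-0.5,4,0,0.2],[1.2,-0.5,5,0,0.2],[1.2,-0.5,5.3,0,0.2],[1.2,-0.5,5.3,0,0.2]]' |grep -E 'tcp|wrist'
python3 -m handwheel '[[0,0,0.4,0,0.2],[0,0,0.4,0,0.2]]' |grep -E 'tcp|wrist'
python3 -m handwheel '[[0,0,0.4,0,0.2],[0,0,0.4,0,0.2]]' |grep -E 'tcp|wrist'
python3 go.py .582 -.0077 .0855 113.2
```

```text
tcp_pos: [0.5814, -0.0076, 0.0859]
wrist_force: [-0.2, 0.5, -2.5]
tcp_pos: [0.5815, -0.0076, 0.0856]
wrist_force: [0.3, 0.6, -1.9]
tcp_pos: [0.5815, -0.0076, 0.0855]
wrist_force: [-0.2, 0.3, 0.7]
t 66.2 tcp [ 0.5815 -0.0076  0.0855] yaw 113.20 gap 0.0455 grip 36.8 F [-0.2  0.3  0.7] j [-0.15  0.41 -0.19  0.98 -0.    1.01]
-> [0.582, -0.0077, 0.0855, 113.2] shift [-0.2  0.4  0. ] turn 0.0001
```

```bash
python3 -m handwheel '[[0,0,0,0,0.54],[0,0,0,0,0.58],[0,0,0,0,0.64],[0,0,0,0,0.72],[0,0,0,0,0.85],[0,0,0,0,1],[0,0,0,0,1],[0,0,0,0,1]]'|grep -E 'tcp|wrist|gap'
python3 -m handwheel '[[0,0,-5,0,1],[0,0,-20,0,1],[0,0,-45,0,1],[0,0,-75,0,1],[0,0,-105,0,1],[0,0,-132,0,1],[0,0,-145,0,1],[0,0,-149,0,1]]' >/dev/null
python3 go.py .5596 .2798 .235 111.14
python3 - <<'E'
from h import *
rims(imaging.read_camera("wrist"),dict(sq=(.581,-.0075)))
E
```

```text
tcp_pos: [0.5815, -0.0076, 0.0852]
wrist_force: [0.2, 0.2, 0.1]
finger_gap: 0.0856
t 67.8 tcp [ 0.5825 -0.0077  0.2367] yaw 113.21 gap 0.0855 grip 0.0 F [ 0.1  0.3 -0.4] j [-0.15  0.32  0.07  1.32 -0.    1.01]
-> [0.5596, 0.2798, 0.235, 111.14] shift [273.3  92.3   1.4] turn 0.0361
sq circle 0.5813 -0.0066 r 0.0265 rect [581.2  -6.4] [46.1 47. ] 23.2 n 2859 z 0.1281
```

Square is within 0.3 mm of its start. Now the cylinder.

```bash
python3 -m handwheel '[[10,3,0,0,1],[35,12,0,0,1],[70,24,0,0.01,1],[110,37,0,0.02,1],[150,51,0,0.03,1],[190,64,0,0.036,1],[225,76,0,0.036,1],[250,84,0,0.036,1]]' >/dev/null
python3 -m handwheel '[[12,4,0,0,1],[20,7,0,0,1],[23,8,0,0,1],[23.5,8,0,0,1],[23.5,8,0,0,1]]' >/dev/null
python3 go.py .5596 .2798 .09 111.14
```

```text
t 69.1 tcp [0.5594 0.2791 0.2342] yaw 111.06 gap 0.0854 grip 0.0 F [-0.   0.2  0.2] j [ 0.33  0.41  0.2   1.36 -0.    1.54]
-> [0.5596, 0.2798, 0.09, 111.14] shift [  0.7   0.5 144.2] turn -0.0014
```

```bash
python3 -m handwheel '[[0.5,0.3,10,0,1],[0.5,0.3,30,0,1],[0.5,0.3,55,0,1],[0.5,0.3,80,0,1],[0.5,0.3,103,0,1],[0.5,0.3,124,0,1],[0.5,0.3,138,0,1],[0.5,0.3,143,0,1]]' >/dev/null
python3 -m handwheel '[[0,0,0,0,1],[0,0,0,0,1]]' >/dev/null
python3 go.py .5596 .2798 .0895 111.14
```

```text
t 70.1 tcp [0.5597 0.2805 0.0918] yaw 111.11 gap 0.0855 grip 0.0 F [-0.2  1.1  0.3] j [ 0.34  0.48 -0.05  1.04 -0.    1.54]
-> [0.5596, 0.2798, 0.0895, 111.14] shift [-0.6 -0.4  2.3] turn -0.0005
```

```bash
python3 -m handwheel '[[-0.6,-0.4,2,0,1],[-0.6,-0.4,2,0,0.9],[-0.6,-0.4,2,0,0.8],[-0.6,-0.4,2,0,0.7],[-0.6,-0.4,2,0,0.6],[-0.6,-0.4,2,0,0.5],[-0.6,-0.4,2,0,0.4],[-0.6,-0.4,2,0,0.3]]' 35 >/dev/null
python3 -m handwheel '[[0,0,0,0,0.2],[0,0,0,0,0.2],[0,0,0,0,0.2]]' >/dev/null
python3 go.py
python3 -m handwheel '[[0,0,-2,0,0.2],[0,0,-6,0,0.2],[0,0,-14,0,0.2],[0,0,-25,0,0.2],[0,0,-38,0,0.2],[0,0,-50,0,0.2],[0,0,-57,0,0.2],[0,0,-60,0,0.2]]'|grep -E 'force|gap'
python3 go.py .6071 .0781 .15 111.14
```

```text
t 71.2 tcp [0.5595 0.2801 0.0897] yaw 111.14 gap 0.0519 grip 36.5 F [0.3 0.4 6.1] j [ 0.34  0.48 -0.06  1.03 -0.    1.54]
wrist_force: [-0.0, -0.7, -3.1]
finger_gap: 0.0522
grip_force: 37.1
t 72.0 tcp [0.5598 0.2802 0.1508] yaw 111.14 gap 0.0522 grip 37.1 F [-0.  -0.7 -3.1] j [ 0.34  0.44  0.04  1.16 -0.    1.54]
-> [0.6071, 0.0781, 0.15, 111.14] shift [-205.6  -28.8    0.8] turn 0.0000
```

```bash
python3 -m handwheel '[[-5,-1,0,0,0.2],[-15,-2,0,0,0.2],[-30,-4,0,0,0.2],[-48,-7,0,0,0.2],[-68,-10,0,0,0.2],[-88,-12,0,0,0.2],[-108,-15,0,0,0.2],[-128,-18,0,0,0.2]]' >/dev/null
python3 -m handwheel '[[-20,-3,0,0,0.2],[-38,-5,0,0,0.2],[-53,-8,0,0,0.2],[-65,-10,0,0,0.2],[-73,-11,0,0,0.2],[-77,-11,0,0,0.2],[-77,-11,0,0,0.2],[-77,-11,0,0,0.2]]' >/dev/null
python3 go.py .607 .0784 .093 111.14
```

```text
t 73.6 tcp [0.6059 0.0788 0.1492] yaw 111.18 gap 0.0518 grip 37.1 F [ 0.3  0.4 -3.3] j [-0.    0.42 -0.01  1.15  0.    1.2 ]
-> [0.607, 0.0784, 0.093, 111.14] shift [-0.8  0.9 56.2] turn 0.0007
```

```bash
python3 -m handwheel '[[-0.8,0.9,3,0,0.2],[-0.8,0.9,10,0,0.2],[-0.8,0.9,20,0,0.2],[-0.8,0.9,31,0,0.2],[-0.8,0.9,41,0,0.2],[-0.8,0.9,49,0,0.2],[-0.8,0.9,53,0,0.2],[-0.8,0.9,54,0,0.2]]' >/dev/null
python3 -m handwheel '[[0,0,0,0,0.2],[0,0,0,0,0.2]]' >/dev/null
python3 go.py .607 .0784 .0897 111.14
```

```text
t 74.6 tcp [0.6075 0.0778 0.0957] yaw 111.14 gap 0.0520 grip 37.1 F [ 0.6  0.1 -3.1] j [-0.    0.45 -0.09  1.03 -0.    1.2 ]
-> [0.607, 0.0784, 0.0897, 111.14] shift [ 0.7 -0.3  6. ] turn -0.0000
```

```bash
python3 -m handwheel '[[0.3,-0.1,1,0,0.2],[0.6,-0.2,2,0,0.2],[0.6,-0.2,3,0,0.2],[0.6,-0.2,4,0,0.2],[0.6,-0.2,4.6,0,0.2],[0.6,-0.2,5,0,0.2],[0.6,-0.2,5,0,0.2]]' |grep -E 'tcp|wrist'
python3 -m handwheel '[[0,0,0.4,0,0.2],[0,0,0.4,0,0.2]]' |grep -E 'tcp|wrist'
python3 -m handwheel '[[0,0,0.4,0,0.2],[0,0,0.4,0,0.2]]' |grep -E 'tcp|wrist'
python3 go.py .607 .0784 .0897 111.14
```

```text
tcp_pos: [0.6066, 0.0783, 0.0901]
wrist_force: [0.3, 0.2, -2.4]
tcp_pos: [0.6068, 0.0783, 0.0898]
wrist_force: [0.4, -0.2, -1.6]
tcp_pos: [0.6068, 0.0784, 0.0897]
wrist_force: [-0.4, 0.3, -1.0]
t 75.7 tcp [0.6068 0.0784 0.0897] yaw 111.14 gap 0.0518 grip 37.1 F [-0.4  0.3 -1. ] j [-0.    0.46 -0.1   1.02 -0.    1.2 ]
-> [0.607, 0.0784, 0.0897, 111.14] shift [-0.   0.2  0. ] turn 0.0000
```

```bash
python3 -m handwheel '[[0,0,0.3,0,0.2],[0,0,0.3,0,0.2]]' |grep -E 'tcp|wrist'
python3 -m handwheel '[[0,0,0,0,0.62],[0,0,0,0,0.66],[0,0,0,0,0.72],[0,0,0,0,0.8],[0,0,0,0,0.9],[0,0,0,0,1],[0,0,0,0,1],[0,0,0,0,1]]'|grep -E 'tcp|wrist|gap'
python3 -m handwheel '[[0,0,-5,0,1],[0,0,-20,0,1],[0,0,-45,0,1],[0,0,-75,0,1],[0,0,-105,0,1],[0,0,-135,0,1],[0,0,-152,0,1],[0,0,-160,0,1]]' >/dev/null
python3 go.py .6003 -.0041 .3281 110.47
```

```text
tcp_pos: [0.6068, 0.0783, 0.0897]
wrist_force: [-1.0, -0.2, 3.0]
tcp_pos: [0.6067, 0.0783, 0.0891]
wrist_force: [0.2, -0.6, 0.5]
finger_gap: 0.0857
t 77.5 tcp [0.6076 0.0784 0.2519] yaw 111.15 gap 0.0853 grip 0.0 F [-0.8 -0.7 -0.7] j [-0.    0.38  0.19  1.38 -0.    1.2 ]
-> [0.6003, -0.0041, 0.3281, 110.47] shift [-74.4 -36.3 -76.2] turn 0.0118
```

Back to the first viewing pose for a like-for-like check.

```bash
python3 -m handwheel '[[-2,-1,-15,0,1],[-10,-5,-40,0,1],[-28,-14,-60,0,1],[-50,-24,-74,0.012,1],[-66,-32,-76,0.012,1],[-74,-36,-76,0.012,1],[-74,-36,-76,0.012,1],[-74,-36,-76,0.012,1]]' >/dev/null
python3 -m handwheel '[[0,0,0,0,1],[0,0,0,0,1]]' >/dev/null
python3 go.py
python3 - <<'E'
from h import *
g=dict(bottle=(.6568,-.048),cyl=(.607,.0777),sq=(.5815,-.007))
c=imaging.read_camera("wrist"); rims(c,g); cv2.imwrite("pics/w5.png",c["color"])
c=imaging.read_camera("top"); cv2.imwrite("pics/t5.png",c["color"])
E
```

```text
t 78.5 tcp [ 0.5997 -0.0028  0.3246] yaw 110.52 gap 0.0856 grip 0.0 F [-0.8  0.   0.2] j [-0.14  0.36  0.34  1.55  0.    1.07]
bottle circle 0.6567 -0.0478 r 0.0169 rect [656.7 -47.5] [33.5 34.4] 20.5 n 714 z 0.1527
cyl circle 0.6073 0.0774 r 0.0253 rect [607.4  77.5] [50.8 50.6] 20.5 n 1432 z 0.133
sq circle 0.5814 -0.0069 r 0.0263 rect [581.4  -6.9] [46.  46.9] 23.2 n 1618 z 0.1281
```

View pics/w5.png

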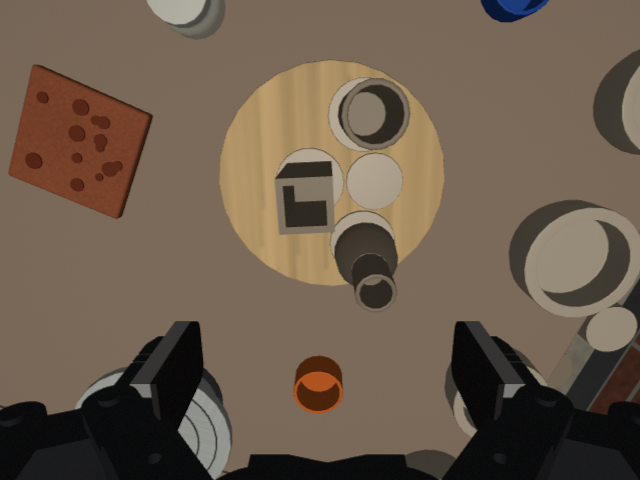

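View pics/t5.png

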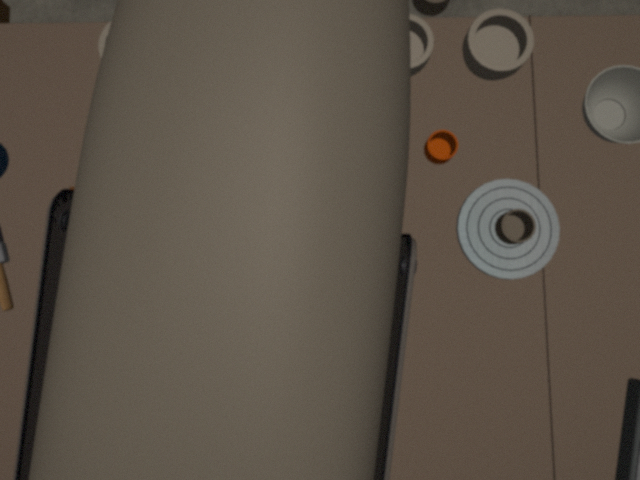

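The wrist view shows the three pots upright on their discs: cylinder (374,113), square (305,202) and bottle (375,292). Each is within 0.5 mm of where it started. The top view shows the bowl upright on the wheel at (515,226). The jar hasn't moved and the gripper is clear, so I'm handing in.

```bash
python3 -c "
from workcell import workorder; print(workorder.hand_in())"
```

```text
the job is handed in; nothing more can be done
None
```

I handed the job in at about 78 s: the bowl is upright on the banding wheel, about 1 mm from its centre, all three pots are back upright within about 0.5 mm of where they stood, and the glaze jar was not touched; the hand-in returned no verdict.

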